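Make it three: stand culture flasks in the spring rack

ROBOT

A 7-joint arm with a two-finger parallel gripper is mounted at the origin on a cart in front of the work surface, level with it; the furniture and walls round the work are solid. World frame = base frame: x ahead of the robot, y to its left, z up, the work surface at z = 0. Lengths are in m, angles in rad, forces in N, time in s.
With the tool pointing down it reaches from about 0.425 to 0.875 m from the base axis. Payload 4.7 kg.
Tool frame: the origin (TCP) lies midway between the tips of the shut fingers; the grasp point (between the pads) lies 19 mm behind it; z points along the fingers, x is the direction in which the jaws open and shut, and the axes are right-handed (so a half turn about z gives the same grasp; the last joint's range is limited). The gripper opens to 87 mm and grips with 3 to 60 N. Pads are 19 mm wide; open, the fingers measure 117 mm over their backs; the gripper's body (75 mm by 190 mm) begins 51 mm behind the grasp point.
Start: joints at [-1.139, 0.321, -0.07, 1.45, 0.023, 1.371, -0.057], TCP at [0.264, 0.594, 0.223] pointing down, gripper open.
Joint ranges: [-2.86, 2.86], [-0.3, 2.09], [-1.38, 1.24], [0.06, 2.45], [-1.56, 4.7], [0.09, 2.05], [-2.69, 2.69]. Speed limits (rad/s): [2.57, 2.57, 3.14, 3.14, 3.14, 3.14, 3.14].

INTERFACE

Orientations are given as a rotation vector (axis times angle).
In Python, from bench import get_state, eyes, ticket gives the robot as it stands.
- The arm moves only by the tool carry_out, never from a script. Its argument "motion" is a list of rows, each a list of 2 entries, a list of its own where there are three numbers: the shift along the world's x, y, z in m, then the turn about the world's z in rad. A call has 1 to 20 rows; each row is the pose to reach, as a shift and turn from the pose commanded when the call began; what a row does not reach only later rows make up. A row lasts 1/10 s, in which the tool goes at most 50 mm and 8.59 degrees, less where a joint would pass 70% of its speed; a pose out of reach is approached as far as the arm can. A call with a gripper value outside its range is refused whole. "grip" is the gripper command: -1 is fully open, 1 is shut, values between are in proportion, set as the call begins (left out, the last holds). The fingers move at their own pace and stop on an object; "squeeze" is the grip in N (left out, the last holds). Time passes only in rows, so rows that repeat a pose let the fingers close. It gives the time, the measured TCP pose, the force and the opening at its end, in the units of the state.
- get_state(): the state, without advancing time (a new reading comes with each control period).
- eyes.get_image(name): name is "scene" or "side" or "wrist"; returns a dict with "pixels" (400x640x3 uint8, blue, green, red), "mtx" (3x3 intrinsics, pixels), "extrinsics" (4x4, takes a point from camera to world coordinates). Camera axes: x right, y down, z forward; pixel columns grow to the right and rows downward; lengths in m; the calibration is good to about 2 mm. A picture is of the moment at which its call begins. There is no depth.
- ticket.close_job(): hands the job in, once; it reports no verdict.
The state is a dict: "time": time; "joint_positions": joint angles; "qd": joint speeds; "joint_torque": joint torques, N m; "position": TCP position; "tool_rot": TCP orientation; "ft_force": force on the tool from outside, world axes, zero at the start; "torque": the same for the moment, N m; "grip_width": opening from 0.0 (shut) to 1.0 (fully open).
Only numpy, scipy, OpenCV 4.12 (cv2) and the standard library are available. Lean on these libraries where they do the work, as an engineer would, in place of code of your own. Each camera call takes 0.05 s, during which the arm holds its last target. There are 200 camera calls.

TASK

The green spring rack already holds one culture flask and has to hold exactly three: stand two more of the flasks that lie on the bench in empty slots, caps up, each pushed fully down onto the floor of its slot. The spring tongues grip a flask wherever it stops, so make sure each is really home. Leave the spare flask lying where it is, the first one standing in the rack, and everything else on the bench in its place.

Things in the scene. Friction and masses are not known exactly. Their poses are not given: they have to be found in the camera images.
- rack: green plastic rack with steel spring tongues, fixed to the bench, 82 (own x) x 202 (own y) x 61 mm high; origin: centre of underside. Four slots 46 mm apart along own y, floors at z = 8 mm; a flask stands with its 26 mm thickness along y, 48 mm width along x. Each slot has a fixed wall at -y and a tongue at +y. Side rails: inner faces x = +-28 mm, flaring out from z = 14 to +-34 mm at their top, z = 23 mm.
- slot_0 (a point): slot 0 (at the -y end, holds flask_0): point on its floor under the middle of a seated flask, rack x = 0, 13 mm from the fixed wall; axes as the rack's. The mouth at the top is centred 1 mm further to +y. Fixed walls: 36 mm wide in rack x, top at z = 61 mm, top 14 mm flared back 2 mm; walls and tongues are narrower than a flask, so fingers pass outside them.
- slot_1 (a point): slot 1 (empty at the start): point on its floor under the middle of a seated flask, rack x = 0, 13 mm from the fixed wall; axes as the rack's. The mouth at the top is centred 1 mm further to +y. It takes 6 to 15 N downward to drive a flask home; friction holds it at any height.
- slot_2 (a point): slot 2 (empty at the start): point on its floor under the middle of a seated flask, rack x = 0, 13 mm from the fixed wall; axes as the rack's. The mouth at the top is centred 1 mm further to +y. Either face of a flask may look to the tongue.
- slot_3 (a point): slot 3 (empty at the start, at the +y end): point on its floor under the middle of a seated flask, rack x = 0, 13 mm from the fixed wall; axes as the rack's. The mouth at the top is centred 1 mm further to +y. Fully home, a flask's origin is 50 mm above the rack's underside and its cap's top 100 mm.
- tongue_1 (a joint): steel tongue of slot 1 (all alike), 32 mm wide in x, vertical face z = 12 to 40 mm in the rack, then leaning back 8 mm up to z = 60. Value in m: 0 = at rest, 22 mm from the wall; grows to +y, at most 0.010; 0.004 to 0.007 with a flask in, at any depth past the lean. Spring 3 N at rest, 6 N with a flask.
- flask_0: clear empty culture flask, blue screw cap, standing home in slot 0 of the rack at the start, cap up. 92 mm long: flat body x +-24, y -20 to 42 (flat bottom end at y = 42), z 1 to 27; neck and cap x +-15, y -50 to -20 (cap at -y), z 1 to 31. Origin under the middle, on the face it lies on, own z up while lying. 35 to 70 g. All flasks are alike.
- flask_1: clear empty culture flask, blue screw cap, lying flat on the bench at the start, cap roughly to the robot's right. 92 mm long: flat body x +-24, y -20 to 42 (flat bottom end at y = 42), z 1 to 27; neck and cap x +-15, y -50 to -20 (cap at -y), z 1 to 31. Origin under the middle, on the face it lies on, own z up while lying. 35 to 70 g. All flasks are alike.
- flask_2: clear empty culture flask, blue screw cap, lying flat on the bench at the start, cap roughly to the robot's right. 92 mm long: flat body x +-24, y -20 to 42 (flat bottom end at y = 42), z 1 to 27; neck and cap x +-15, y -50 to -20 (cap at -y), z 1 to 31. Origin under the middle, on the face it lies on, own z up while lying. 35 to 70 g. All flasks are alike.
- flask_3: clear empty culture flask, blue screw cap, lying flat on the bench at the start, cap roughly to the robot's right. 92 mm long: flat body x +-24, y -20 to 42 (flat bottom end at y = 42), z 1 to 27; neck and cap x +-15, y -50 to -20 (cap at -y), z 1 to 31. Origin under the middle, on the face it lies on, own z up while lying. 35 to 70 g. All flasks are alike.
- tape: bystander: roll of brown masking tape lying flat, 103 mm across, 25 mm high; origin under its centre
- plate: bystander: clear lidded 6-well plate with pink and cream wells, 85 x 127 x 20 mm; origin under its centre
- dish: bystander: round cream dish with lid, 90 mm across, 15 mm high; origin under its centre
- marker: bystander: white marker pen with a red cap, lying, 17 x 135 x 16 mm; origin under its centre
- counter: bystander: small standing beige hand tally counter, 35 x 45 x 57 mm; origin under its centre

How it is judged:
By the outcome, as a careful person would: the job done as asked, in the order asked, and still so for the second after the job is handed in, with the robot touching nothing.
It also fails if it takes over 67 s, if anything falls off the work surface, if the arm or the gripper's body presses on something with over 40 N, if the wrist force passes 120 N, or if a joint passes its speed limit or range.

## Working session

There is one attempt and no reset: what is moved stays moved. The work goes in short steps, Python scripts to look and compute and a tool call to move; the robot and the scene stay as the last step left them, time stands still between calls to the robot, and variables do not carry over. Pictures are saved under pics/ and viewed, about 8 in all and at most 12, crops included, and the job is handed in when it is done.

Besides the shell and the picture viewer there is one more tool, called after "Call:" as name(argument=value, ...) on one line, values as JSON. carry_out: Moves the arm, as the interface text tells. Its arguments: {"type":"object","properties":{"motion":{"type":"array","items":{"type":"array"}},"grip":{"type":"number"},"squeeze":{"type":"number"}},"required":["motion"]}

```bash
mkdir -p pics; ls
python3 - <<'E'
from bench import get_state, eyes
import cv2,json,numpy as np
s=get_state();print({k:np.round(v,3).tolist() for k,v in s.items()})
for n in("scene","side"):
    i=eyes.get_image(n);cv2.imwrite(f"pics/{n}0.png",i["pixels"]);print(n,i["mtx"].tolist(),np.round(i["extrinsics"],4).tolist())
E
```

```text
pics
{'time': 0.0, 'joint_positions': [-1.139, 0.322, -0.07, 1.452, 0.023, 1.371, -0.057], 'qd': [-0.001, 0.001, -0.001, -0.001, -0.0, 0.001, 0.0], 'joint_torque': [-0.001, -49.129, -0.404, -31.253, -0.064, 0.044, 0.0], 'position': [0.264, 0.594, 0.221], 'tool_rot': [2.633, 1.712, -0.002], 'ft_force': [-0.255, -0.409, -0.25], 'torque': [-0.0, -0.022, 0.06], 'grip_width': 0.998}
scene [[434.70061005625234, 0.0, 323.9593631132169], [0.0, 434.70061005625234, 203.73562729261505], [0.0, 0.0, 1.0]] [[-0.6126, -0.3364, 0.7152, -0.3901], [-0.7901, 0.2359, -0.5658, 0.8649], [0.0216, -0.9117, -0.4103, 0.6048], [0.0, 0.0, 0.0, 1.0]]
side [[459.49435181776437, 0.0, 309.1671551269221], [0.0, 459.49435181776437, 192.3182418380094], [0.0, 0.0, 1.0]] [[0.9221, -0.2413, 0.3027, 0.1909], [-0.3867, -0.6082, 0.6932, -0.689], [0.0168, -0.7562, -0.6541, 0.8223], [0.0, 0.0, 0.0, 1.0]]
```

View pics/scene0.png

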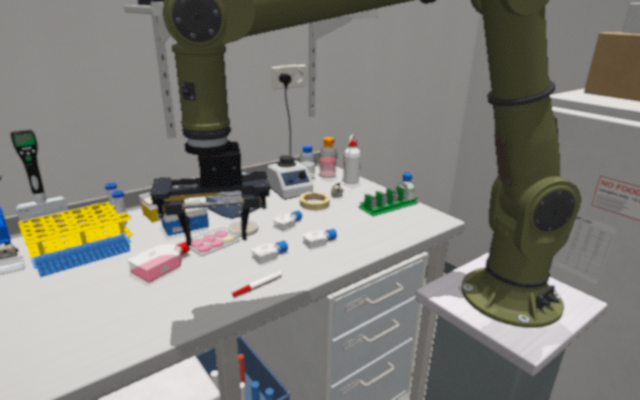

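View pics/side0.png

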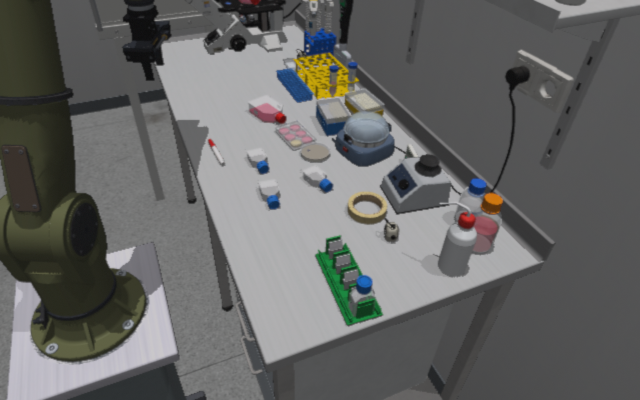

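The scene view shows three lying flasks near (268,250), (320,238) and (288,220), with the rack at (390,198). In the side view the flasks are at (258,160), (270,193) and (318,180). The rack runs from (335,243) to (363,318), with flask_0 at its near (−y) end. I'll crop both areas larger.

Run:
```python
import cv2,numpy as np
i=cv2.imread("pics/side0.png")
a=cv2.resize(i[140:220,235:345],None,fx=5,fy=5,interpolation=cv2.INTER_CUBIC) #550x400
b=cv2.resize(i[230:325,310:385],None,fx=5,fy=5,interpolation=cv2.INTER_CUBIC) #375x475
c=np.zeros((475,925,3),np.uint8);c[:400,:550]=a;c[:,550:]=b
cv2.imwrite("pics/c1.png",cv2.resize(c,(800,411)))
```

```text
(no output)
```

View pics/c1.png

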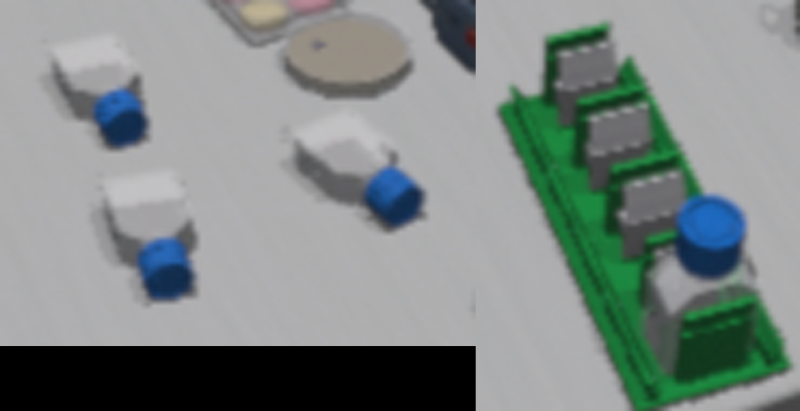

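The crop shows three flasks with caps at crop pixels (122,118), (167,268) and (395,195), and bodies at (97,72), (148,210) and (345,150). All caps point toward the viewer, which is −y. The rack's base corners are at (636,408), (500,108) and (787,368). I'll turn these into rough positions.

```bash
cat > h.py <<'E'
from bench import get_state, eyes
import cv2,numpy as np
from scipy.spatial.transform import Rotation as R
def ray(im,u,v,z):
    E=im["extrinsics"];d=E[:3,:3]@np.linalg.solve(im["mtx"],[u,v,1.]);return E[:3,3]+d*(z-E[2,3])/d[2]
def proj(im,P):
    E=np.linalg.inv(im["extrinsics"]);q=(np.atleast_2d(P)@E[:3,:3].T+E[:3,3])@im["mtx"].T;return q[:,:2]/q[:,2:]
def box(x,y,z): return np.array([[a,b,c] for a in x for b in y for c in z])
def place(P,x,y,th): return P@R.from_euler('z',th).as_matrix().T+[x,y,0]
FL=[box((-.024,.024),(-.02,.042),(.001,.027)),box((-.015,.015),(-.05,-.02),(.001,.031))]
E
python3 - <<'E'
from h import *
im=eyes.get_image("side")
f=lambda u,v:(235+u/4.324,140+v/4.324); g=lambda u,v:(310+(u-475.7)/4.324,230+v/4.324)
for n,c,b in(("A",(122,118),(97,72)),("B",(167,268),(148,210)),("C",(395,195),(345,150))):
    C=ray(im,*f(*c),.018);B=ray(im,*f(*b),.020);print(n,C[:2].round(3),B[:2].round(3),np.degrees(np.arctan2(*(C-B)[1::-1])).round(1))
for n,p in(("nl",(636,408)),("fl",(500,108)),("nr",(787,368))): print(n,ray(im,*g(*p),.005).round(3))
w=eyes.get_image("wrist");s=get_state();T=np.eye(4);T[:3,:3]=R.from_rotvec(s["tool_rot"]).as_matrix();T[:3,3]=s["position"]
print((np.linalg.inv(T)@w["extrinsics"]).round(3),w["mtx"].round(1))
E
```

```text
A [0.483 0.312] [0.483 0.364] -89.6
B [0.462 0.162] [0.468 0.215] -96.7
C [0.618 0.174] [0.606 0.225] -76.3
nl [ 0.482 -0.232  0.005]
fl [ 0.496 -0.036  0.005]
nr [ 0.559 -0.24   0.005]
[[ 1.    -0.001  0.     0.   ]
 [ 0.001  0.97   0.244 -0.067]
 [-0.    -0.244  0.97  -0.162]
 [ 0.     0.     0.     1.   ]] [[306.9   0.  323.1]
 [  0.  306.9 206.2]
 [  0.    0.    1. ]]
```

Next I'll move the wrist camera over the area between the flasks and the rack.

Call:
carry_out(motion=[[[0.04, -0.04, 0.02], -0.14], [[0.08, -0.08, 0.04], -0.28], [[0.1, -0.12, 0.05], -0.42], [[0.12, -0.165, 0.05], -0.56], [[0.14, -0.21, 0.05], -0.7], [[0.16, -0.255, 0.05], -0.84], [[0.18, -0.3, 0.05], -0.98], [[0.2, -0.345, 0.05], -1.12], [[0.22, -0.39, 0.05], -1.152], [[0.24, -0.435, 0.05], -1.152], [[0.256, -0.48, 0.05], -1.152], [[0.266, -0.514, 0.05], -1.152], [[0.266, -0.514, 0.05], -1.152], [[0.266, -0.514, 0.05], -1.152]], grip=-1)

```text
time: 1.6
position: [0.5298, 0.0791, 0.2725]
tool_rot: [-3.141, 0.003, 0.0]
ft_force: [-0.1, 0.6, -0.6]
grip_width: 1.001
```

Run:
```python
from h import *
w=eyes.get_image("wrist");cv2.imwrite("pics/w1.png",w["pixels"]);np.savez("w1.npz",**w)
s=get_state();print(s["position"],s["tool_rot"],s["joint_positions"],s["ft_force"])
```

```text
[0.5294977  0.08076146 0.27239312] [-3.14092593e+00 -1.82300112e-03  6.90449834e-04] [-0.61798656  0.05058582  0.43639649  1.67333935 -0.02235303  1.42275009
 -0.17761485] [-0.01366789  0.38243651 -0.69808062]
```

View pics/w1.png

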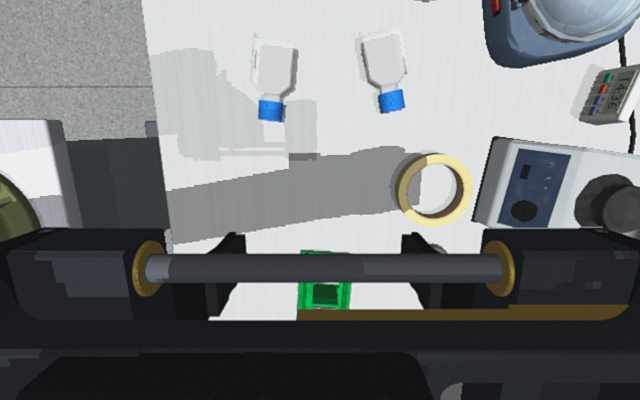

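In the wrist view up is +y. Flask B is at about (273,80) with its cap at (271,107), and flask C is at about (383,72) with its cap at (391,100). The gripper hides most of the rack, whose visible end is at (325,280). I'll back off towards −y to see it.

Call:
carry_out(motion=[[[0, -0.05, 0], 0], [[0, -0.1, 0], 0], [[0, -0.15, 0], 0], [[0, -0.2, 0], 0], [[0, -0.25, 0], 0], [[0, -0.3, 0], 0], [[0, -0.34, 0], 0], [[0, -0.34, 0], 0], [[0, -0.34, 0], 0]])

```text
time: 2.55
position: [0.5302, -0.2588, 0.2721]
tool_rot: [-3.141, -0.003, 0.001]
ft_force: [0.3, 1.0, -0.1]
grip_width: 1.003
```

Run:
```python
from h import *
w2=eyes.get_image("wrist");cv2.imwrite("pics/w2.png",w2["pixels"]);np.savez("w2.npz",**w2)
s=eyes.get_image("side");np.savez("s2.npz",**s);s=eyes.get_image("scene");np.savez("sc2.npz",**s)
w1=np.load("w1.npz")
a=w1["pixels"][25:130,230:430]; a=cv2.resize(a,None,fx=4,fy=4,interpolation=cv2.INTER_CUBIC)
b=w2["pixels"][:240,200:440]
print(a.shape)
cv2.imwrite("pics/c2.png",a)
```

```text
(420, 800, 3)
```

View pics/w2.png

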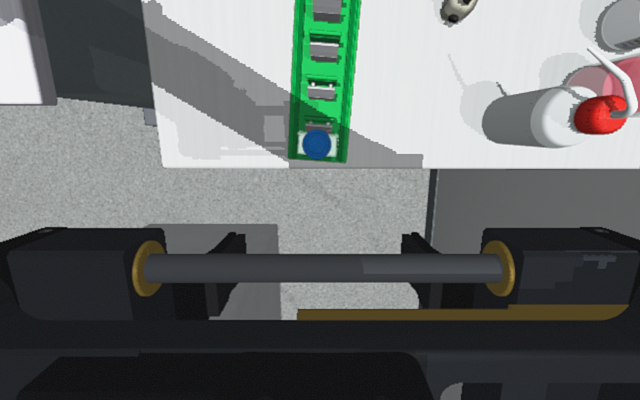

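View pics/c2.png

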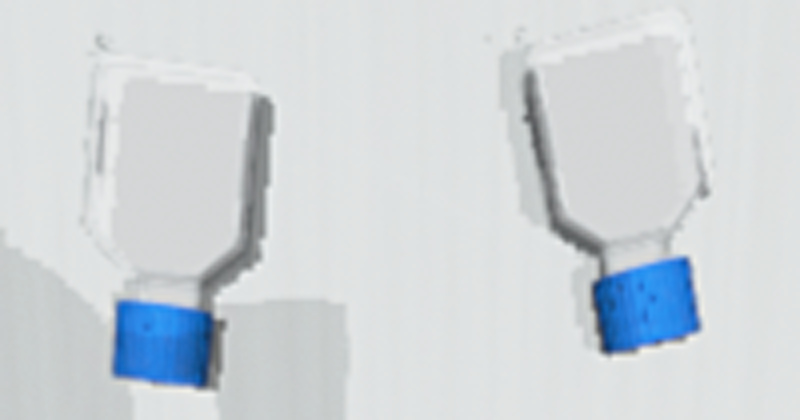

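In w2 the rack has flask_0's cap at (317,145), tongues and walls up to row 0, and its near edge at row 160. In the enlarged crop flask B is yawed about −5° and flask C about +10°. I'll fit the rack to the green masks and check with an overlay.

```bash
cat > fit.py <<'E'
from h import *
from scipy.optimize import minimize
V=[dict(np.load(f)) for f in("w2.npz","s2.npz","sc2.npz")]
def gm(im,roi):
    h=cv2.cvtColor(im["pixels"],cv2.COLOR_BGR2HSV);m=cv2.inRange(h,(45,120,50),(75,255,255));k=np.zeros_like(m);x0,y0,x1,y1=roi;k[y0:y1,x0:x1]=m[y0:y1,x0:x1]
    return k
rois=[(270,0,370,175),(300,225,395,330),(350,175,425,220)]
M=[]
for im,r in zip(V,rois):
    m=gm(im,r);n,l,st,_=cv2.connectedComponentsWithStats(m);m=np.isin(l,[i for i in range(1,n) if st[i,4]>15])
    p=np.argwhere(m)[:,::-1].astype(np.int32);M.append(cv2.convexHull(p))
    print(p.min(0),p.max(0),len(p))
RK=np.vstack([box((-.041,.041),(-.101,.101),(0,.008)),box((-.037,.037),(-.101,.101),(.0229,.023)),box((-.018,.018),(-.09,.09),(.060,.061))])
S=4
def hullmask(pts,shape): 
    k=np.zeros(shape,np.uint8);cv2.fillConvexPoly(k,cv2.convexHull(np.round(pts*S*16).astype(np.int32)),1,shift=4);return k
tgt=[hullmask(h.reshape(-1,2).astype(float)+.0,(400*S,640*S)) for h in M]
def cost(p,which=(0,1,2)):
    c=0
    for i in which:
        k=hullmask(proj(V[i],place(RK,p[0],p[1],p[2])),tgt[i].shape)
        c+=1-(k&tgt[i]).sum()/max(1,(k|tgt[i]).sum())
    return c
for wh in((0,1,2),(1,),(0,)):
    r=minimize(cost,[.528,-.137,-.08],args=(wh,),method="Nelder-Mead",options=dict(initial_simplex=np.array([.528,-.137,-.08])+[[0,0,0],[.01,0,0],[0,.01,0],[0,0,.06]]));print(wh,r.x.round(4),round(r.fun,3))
    if len(wh)==3: P=r.x
w=V[0];h=cv2.cvtColor(w["pixels"],cv2.COLOR_BGR2HSV);b=cv2.inRange(h,(100,120,40),(125,255,255))
q=np.argwhere(b[125:165,295:340])[:,::-1].mean(0)+[295,125];c=ray(w,*q,.095)
print("cap0",c,"rack frame",((c-[P[0],P[1],0])@R.from_euler('z',P[2]).as_matrix()).round(4))
w=dict(np.load("w1.npz"));h=cv2.cvtColor(w["pixels"],cv2.COLOR_BGR2HSV);b=cv2.inRange(h,(100,120,40),(125,255,255))
F={}
for n,x0,x1,th in(("B",240,310,-.087),("C",360,430,.17)):
    m=b[85:135,x0:x1];q=np.argwhere(m)[:,::-1];c=ray(w,*(q.mean(0)+[x0,85]),.02)
    o=c[:2]+.037*np.array([-np.sin(th),np.cos(th)]);F[n]=(*o,th);print(n,"cap",c[:2].round(4),"origin",o.round(4))
# overlays
def dr(img,im,pts,col,f,off):
    cv2.polylines(img,[np.round((cv2.convexHull(proj(im,pts).astype(np.float32)).reshape(-1,2)-off+.5)*f).astype(int)],True,col,1)
def crop(im,x0,y0,x1,y1,f,objs):
    o=cv2.resize(im["pixels"][y0:y1,x0:x1],None,fx=f,fy=f,interpolation=cv2.INTER_CUBIC)
    for pts,col in objs: dr(o,im,pts,col,f,np.array([x0,y0]))
    return o
ro=[(place(box((-.041,.041),(-.101,.101),(0,.001)),*P),(0,0,255))]
for k in range(4):
    yk=-.069+.046*k
    ro.append((place(box((-.018,.018),(yk-.015,yk-.015),(.061,.0611)),*P),(255,0,255)))
    ro.append((place(box((-.024,.024),(yk-.013,yk+.013),(.070,.0701)),*P),(0,255,255)))
A=crop(V[0],280,0,365,170,3,ro);B=crop(V[1],310,230,390,330,4,ro)
fo=[]
for n in F: fo+=[(place(FL[0],*F[n]),(0,0,255)),(place(FL[1],*F[n]),(255,0,255))]
C=crop(w,240,25,420,130,1.5,fo);C=crop(w,240,25,420,130,1.2,fo) if 0 else C
H=np.zeros((520,800,3),np.uint8)
H[:510,:255]=A;H[:400,260:580]=B
for i,(x0,n) in enumerate(((245,"B"),(355,"C"))):
    D=crop(w,x0,25,x0+70,130,2.45,fo);H[260*i:260*i+D.shape[0],585:585+D.shape[1]]=D
cv2.imwrite("pics/o1.png",H)
E
python3 fit.py
```

```text
[288   0] [360 162] 7109
[316 236] [381 324] 1573
[360 187] [415 214] 617
(0, 1, 2) [ 0.5281 -0.1317 -0.0671] 0.456
(1,) [ 0.5286 -0.1325 -0.0991] 0.101
(0,) [ 0.5283 -0.1307 -0.0708] 0.022
cap0 [ 0.5223623  -0.20718437  0.095     ] rack frame [-0.0007 -0.0757  0.095 ]
B cap [0.4613 0.1699] origin [0.4645 0.2068]
C cap [0.6171 0.1811] origin [0.6108 0.2176]
```

View pics/o1.png

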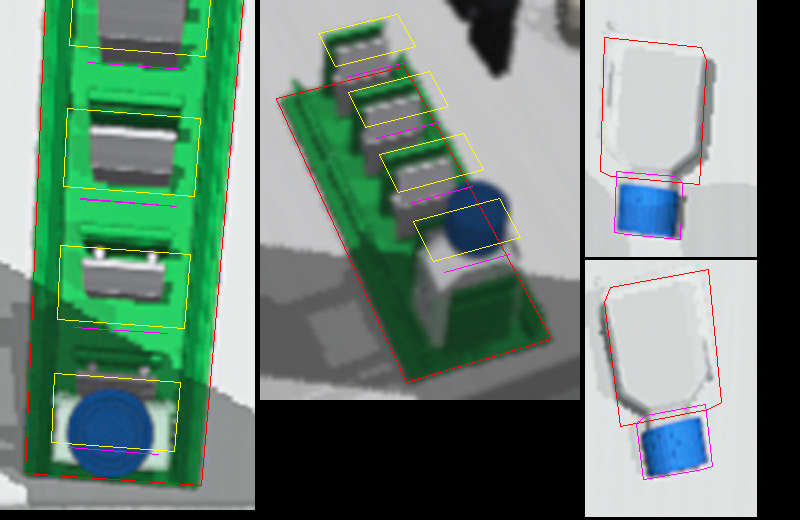

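The overlay shows the rack base outline fits the wrist view. The slot outlines, at an assumed ±69 mm, sit about 8 mm too far to +y, and flask_0's cap puts slot 0 at rack y ≈ −76 mm. Flask outlines B and C fit well. I'll check the slot offset against the tongue tops.

Run:
```python
from h import *
w=dict(np.load("w2.npz"));th=-.0705;o=np.array([.5282,-.131,0]);Q=R.from_euler('z',th).as_matrix()
f=lambda u,v,z:((ray(w,280+u/3,v/3,z)-o)@Q).round(4)
print("tongue top z60 -> yk=y-17mm"); 
for k,u,v in((1,124,264),(2,133,133)): t=f(u,v,.060);print(k,t,"y0=",t[1]-.017-.046*k)
print("tongue low edge z12 -> y-9mm")
for k,u,v in((1,123,298),(2,131,185),(3,142,67)): t=f(u,v,.012);print(k,t,"y0=",t[1]-.009-.046*k)
print("body0 z70 corners",f(52,398,.07),f(172,470,.07))
for k in range(4): print(k,(o+Q@[0,-.0757+.046*k,0]).round(4))
```

```text
tongue top z60 -> yk=y-17mm
1 [ 0.0005 -0.015   0.06  ] y0= -0.078
2 [0.0006 0.0307 0.06  ] y0= -0.0783
tongue low edge z12 -> y-9mm
1 [ 0.0003 -0.023   0.012 ] y0= -0.078
2 [0.0005 0.0224 0.012 ] y0= -0.0786
3 [0.0018 0.0673 0.012 ] y0= -0.07970000000000002
body0 z70 corners [-0.0236 -0.0665  0.07  ] [ 0.0247 -0.0905  0.07  ]
0 [ 0.5229 -0.2065  0.    ]
1 [ 0.5261 -0.1606  0.    ]
2 [ 0.5293 -0.1147  0.    ]
3 [ 0.5326 -0.0689  0.    ]
```

Slot 0 is at rack y ≈ −78 mm, which puts slot 2 at world (0.529,−0.117) and slot 3 at (0.533,−0.071). The tool can't tilt. So I'll grip flask B's cap lightly with the jaws along its width, raise it on an arc about its bottom edge until it stands, then squeeze hard.

Call:
carry_out(motion=[[[-0.008, 0.048, 0], -0.087], [[-0.016, 0.097, 0], -0.087], [[-0.024, 0.146, 0], -0.087], [[-0.032, 0.194, 0], -0.087], [[-0.04, 0.242, 0], -0.087], [[-0.048, 0.288, -0.01], -0.087], [[-0.055, 0.332, -0.03], -0.087], [[-0.062, 0.372, -0.055], -0.087], [[-0.069, 0.405, -0.085], -0.087], [[-0.069, 0.428, -0.125], -0.087], [[-0.069, 0.428, -0.17], -0.087], [[-0.069, 0.428, -0.21], -0.087], [[-0.069, 0.428, -0.21], -0.087], [[-0.069, 0.428, -0.21], -0.087]])

```text
time: 4.1
position: [0.4603, 0.1692, 0.0632]
tool_rot: [3.139, -0.132, -0.001]
ft_force: [0.4, 0.4, 0.8]
grip_width: 1.002
```

Run:
```python
from h import *
a=eyes.get_image("wrist");s=eyes.get_image("side")
H=np.zeros((400,760,3),np.uint8);H[:,:400]=a["pixels"][:,120:520]
H[:320,400:760]=cv2.resize(s["pixels"][140:220,235:325],None,fx=4,fy=4,interpolation=cv2.INTER_CUBIC)
t=get_state();print(t["position"],t["tool_rot"])
F=FL[1];F=place(F,.4645,.2068,-.087)
for p in proj(a,F): 
    q=np.round(p-[120,0]).astype(int);cv2.circle(H,tuple(int(v) for v in q),2,(0,0,255),-1)
cv2.imwrite("pics/w3.png",H)
```

```text
[0.46240048 0.16941783 0.06514101] [-3.13641071  0.13360919 -0.00586475]
```

View pics/w3.png

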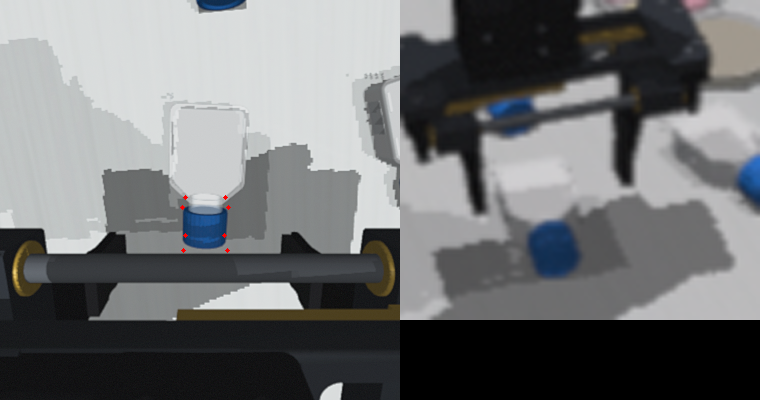

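The predicted cap corners match: the cap is centred between the fingers, just ahead of the TCP. Next I'll descend and close lightly.

Call:
carry_out(motion=[[[0, 0, -0.03], 0], [[0, 0, -0.058], 0], [[0, 0, -0.058], 0], [[0, 0, -0.058], 0]])

```text
time: 4.6
position: [0.462, 0.1687, 0.0064]
tool_rot: [-3.137, 0.135, -0.003]
ft_force: [0.7, -0.6, 0.7]
grip_width: 1.0
```

Call:
carry_out(motion=[[[0, 0, 0], 0], [[0, 0, 0], 0], [[0, 0, 0], 0], [[0, 0, 0], 0], [[0, 0, 0], 0], [[0, 0, 0], 0], [[0, 0, 0], 0], [[0, 0, 0], 0]], grip=1, squeeze=6)

```text
time: 5.4
position: [0.4607, 0.1681, 0.0045]
tool_rot: [3.138, -0.135, -0.0]
ft_force: [0.4, -0.2, -0.4]
grip_width: 0.354
```

Gripped: 0.354 × 87 ≈ 31 mm, the width of the cap. Next is the arc.

Call:
carry_out(motion=[[[0, 0.0016, 0.0069], 0], [[0, 0.0038, 0.0136], 0], [[0.0005, 0.0066, 0.0202], 0], [[0.001, 0.0099, 0.0264], 0], [[0.001, 0.0138, 0.0324], 0], [[0.0015, 0.0182, 0.038], 0], [[0.002, 0.023, 0.0432], 0], [[0.0025, 0.0283, 0.0479], 0], [[0.003, 0.034, 0.0522], 0], [[0.0035, 0.04, 0.0559], 0], [[0.004, 0.0464, 0.0591], 0], [[0.0045, 0.053, 0.0618], 0], [[0.005, 0.0598, 0.0638], 0], [[0.006, 0.0667, 0.0653], 0], [[0.0065, 0.0738, 0.0662], 0], [[0.007, 0.0809, 0.0664], 0], [[0.0077, 0.0879, 0.066], 0], [[0.0083, 0.095, 0.065], 0], [[0.0083, 0.095, 0.064], 0], [[0.0083, 0.095, 0.063], 0]])

```text
time: 7.4
position: [0.4689, 0.263, 0.0673]
tool_rot: [3.138, -0.135, -0.0]
ft_force: [0.2, -0.6, -1.0]
grip_width: 0.348
```

Run:
```python
from h import *
s=eyes.get_image("side");sc=eyes.get_image("scene");w=eyes.get_image("wrist")
H=np.zeros((480,780,3),np.uint8);H[:400,:400]=cv2.resize(s["pixels"][110:210,220:320],None,fx=4,fy=4,interpolation=cv2.INTER_CUBIC)
H[:320,400:780]=cv2.resize(sc["pixels"][190:270,240:335],None,fx=4,fy=4,interpolation=cv2.INTER_CUBIC)
H[320:480,400:720]=cv2.resize(w["pixels"],(320,200))[:160]
t=get_state();print(t["position"],t["tool_rot"],t["ft_force"],t["grip_width"])
cv2.imwrite("pics/p4.png",H)
```

```text
[0.46900234 0.26250653 0.06737221] [ 3.13808657e+00 -1.35982812e-01 -4.27083891e-04] [ 0.13907381 -0.45899972  0.10906874] 0.3503538283727147
```

View pics/p4.png

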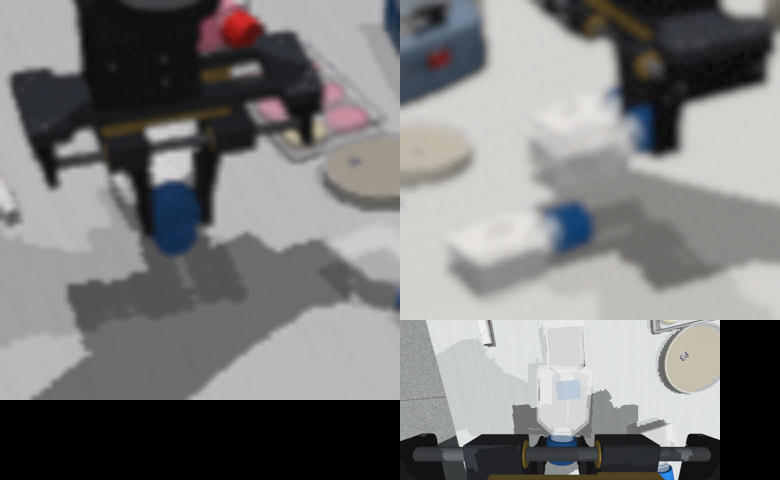

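The wrist view shows the flask was carried horizontally: the cap stayed stiff in the pads and did not pivot. I'll drop to the minimum squeeze and see whether it swings down. A wrist image difference will show that without using up a viewed picture.

```bash
cat > chk.py <<'E'
from h import *
import sys
w=eyes.get_image("wrist")["pixels"]
if len(sys.argv)>1: np.save("ref.npy",w)
r=np.load("ref.npy");d=cv2.absdiff(w,r).max(2)[60:225,240:400];print("diff",d.mean().round(2),(d>25).mean().round(3))
t=get_state();print(t["time"],t["position"].round(4),t["ft_force"].round(2),t["grip_width"].round(3))
E
python3 chk.py ref
```

```text
diff 0.0 0.0Traceback (most recent call last):
  File "chk.py", line 6, in <module>
    t=get_state();print(t["time"],t["position"].round(4),t["ft_force"].round(2),t["grip_width"].round(3))
                                                                                ^^^^^^^^^^^^^^^^^^^^^
AttributeError: 'float' object has no attribute 'round'
```

Call:
carry_out(motion=[[[0, 0, 0.002], 0], [[0, 0, 0.004], 0], [[0, 0, 0.006], 0], [[0, 0, 0.006], 0]], squeeze=3)

```text
time: 8.0
position: [0.4694, 0.2633, 0.0741]
tool_rot: [-3.138, 0.135, -0.001]
ft_force: [-0.2, 0.0, -0.1]
grip_width: 0.343
```

```bash
python3 chk.py
```

```text
diff 5.6 0.061Traceback (most recent call last):
  File "chk.py", line 6, in <module>
    t=get_state();print(t["time"],t["position"].round(4),t["ft_force"].round(2),t["grip_width"].round(3))
                                                                                ^^^^^^^^^^^^^^^^^^^^^
AttributeError: 'float' object has no attribute 'round'
```

Call:
carry_out(motion=[[[0, 0, 0.05], 0], [[0, 0, 0.085], 0], [[0, 0, 0.11], 0], [[0, 0, 0.125], 0], [[0, 0, 0.13], 0], [[0, 0, 0.13], 0]])

```text
time: 8.65
position: [0.4689, 0.2631, 0.2033]
tool_rot: [3.139, -0.135, -0.0]
ft_force: [-0.7, 0.4, -1.3]
grip_width: 0.343
```

```bash
sed -i 's/t\["grip_width"\].round(3)/t["grip_width"]/' chk.py; python3 chk.py
python3 - <<'E'
from h import *
w=eyes.get_image("wrist")["pixels"];r=np.load("ref.npy")
H=np.zeros((400,760,3),np.uint8);H[:300,:380]=cv2.resize(w[30:330,130:510],(380,300))
s=eyes.get_image("side")["pixels"];H[:400,380:]=cv2.resize(s[70:190,210:324],(380,400))
cv2.imwrite("pics/p5.png",H)
E
```

```text
diff 20.87 0.248
8.7 [0.4685 0.2628 0.2024] [ 0.02 -0.12 -1.35] 0.34785056632681727
```

View pics/p5.png

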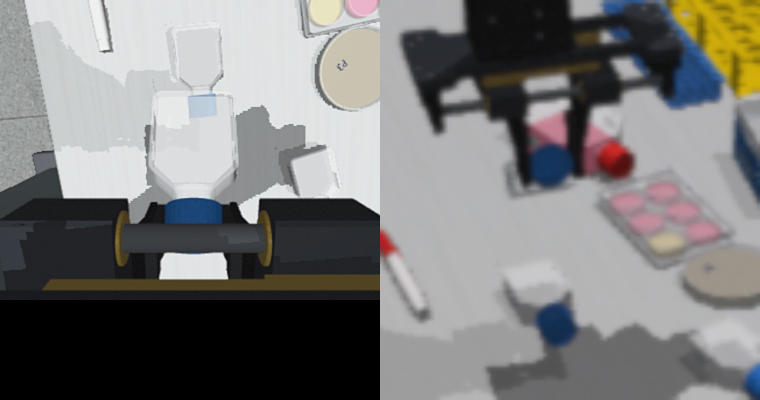

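The flask is still horizontal even after the upward jerk, because the long pad contact resists pivoting. I'll lay it back where it was and regrip only the last few millimetres of the cap. That shortens the friction arm and lengthens gravity's.

Call:
carry_out(motion=[[[-0.002, -0.03, -0.03], 0], [[-0.004, -0.06, -0.06], 0], [[-0.0083, -0.09, -0.09], 0], [[-0.0083, -0.095, -0.13], 0], [[-0.0083, -0.095, -0.165], 0], [[-0.0083, -0.095, -0.185], 0], [[-0.0083, -0.095, -0.195], 0], [[-0.0083, -0.095, -0.199], 0], [[-0.0083, -0.095, -0.2], 0], [[-0.0083, -0.095, -0.2], 0]])

```text
time: 9.8
position: [0.4616, 0.1686, 0.0043]
tool_rot: [-3.138, 0.135, -0.003]
ft_force: [-0.3, 0.6, 0.1]
grip_width: 0.343
```

Call:
carry_out(motion=[[[0, 0, 0], 0], [[0, 0, 0], 0], [[0, 0, 0], 0], [[-0.0007, -0.008, 0], 0], [[-0.0013, -0.0155, 0], 0], [[-0.0013, -0.0155, 0], 0]], grip=-0.05)

```text
time: 10.4
position: [0.4593, 0.1508, 0.0035]
tool_rot: [3.138, -0.138, -0.0]
ft_force: [-0.6, -1.4, -0.1]
grip_width: 0.526
```

Call:
carry_out(motion=[[[0, 0, 0], 0], [[0, 0, 0], 0], [[0, 0, 0], 0], [[0, 0, 0], 0], [[0, 0, 0], 0]], grip=1, squeeze=3)

```text
time: 10.9
position: [0.4595, 0.1528, 0.0036]
tool_rot: [-3.139, 0.135, -0.0]
ft_force: [0.6, -0.8, 0.7]
grip_width: 0.34
```

```bash
python3 chk.py ref
```

```text
diff 0.0 0.0
10.95 [0.4595 0.1528 0.0036] [-0.63  0.27  0.97] 0.3472628534123784
```

Call:
carry_out(motion=[[[0, 0.001, 0.008], 0], [[0, 0.002, 0.016], 0], [[0, 0.004, 0.024], 0], [[0.0005, 0.007, 0.032], 0], [[0.0005, 0.007, 0.032], 0]])

```text
time: 11.45
position: [0.4612, 0.1607, 0.0372]
tool_rot: [-3.137, 0.134, -0.004]
ft_force: [0.2, -0.2, 1.2]
grip_width: 0.343
```

```bash
python3 chk.py
python3 - <<'E'
from h import *
w=eyes.get_image("wrist")["pixels"];r=np.load("ref.npy")
H=np.zeros((300,800,3),np.uint8)
for i,p in enumerate((r,w)): H[:,400*i:400*i+400]=p[30:330,120:520]
cv2.imwrite("pics/p6.png",H)
E
```

```text
diff 12.39 0.126
11.5 [0.4608 0.1603 0.0366] [ 0.37 -0.7  -0.06] 0.3416434932370063
```

View pics/p6.png

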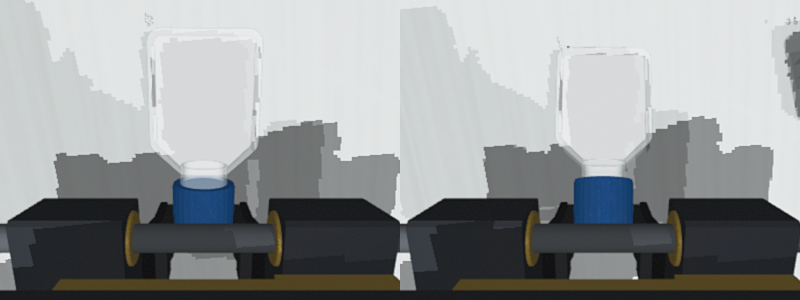

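It pivots now: the bottom end stays low on the bench, its image width falling from 110 px to 90 px, while the cap rises. I'll continue the arc to upright.

Call:
carry_out(motion=[[[0.0004, 0.0043, 0.0071], 0], [[0.0008, 0.0093, 0.0139], 0], [[0.0013, 0.0149, 0.0202], 0], [[0.0018, 0.0211, 0.026], 0], [[0.0024, 0.0277, 0.0312], 0], [[0.003, 0.0347, 0.0359], 0], [[0.0036, 0.0421, 0.0399], 0], [[0.0043, 0.0498, 0.0433], 0], [[0.005, 0.0578, 0.046], 0], [[0.0057, 0.066, 0.0479], 0], [[0.0064, 0.0744, 0.0492], 0], [[0.0072, 0.0828, 0.0497], 0], [[0.0079, 0.0912, 0.0495], 0], [[0.0086, 0.0995, 0.0485], 0], [[0.0086, 0.0995, 0.0485], 0]])

```text
time: 13.05
position: [0.4682, 0.2606, 0.0838]
tool_rot: [-3.139, 0.132, 0.0]
ft_force: [-0.1, 0.4, -1.1]
grip_width: 0.345
```

```bash
python3 chk.py
python3 - <<'E'
from h import *
w=eyes.get_image("wrist")["pixels"]
s=eyes.get_image("side")["pixels"];c=eyes.get_image("scene")["pixels"]
H=np.zeros((600,800,3),np.uint8);H[:300,:400]=w[30:330,120:520]
H[:600,400:]=cv2.resize(s[80:200,230:310],(400,600),interpolation=cv2.INTER_CUBIC)
H[300:600,:400]=cv2.resize(c[190:265,230:330],(400,300),interpolation=cv2.INTER_CUBIC)
cv2.imwrite("pics/p7.png",H)
E
```

```text
diff 37.1 0.395
13.1 [0.4683 0.2596 0.0838] [-0.23 -0.23 -0.25] 0.34632085798783896
```

View pics/p7.png

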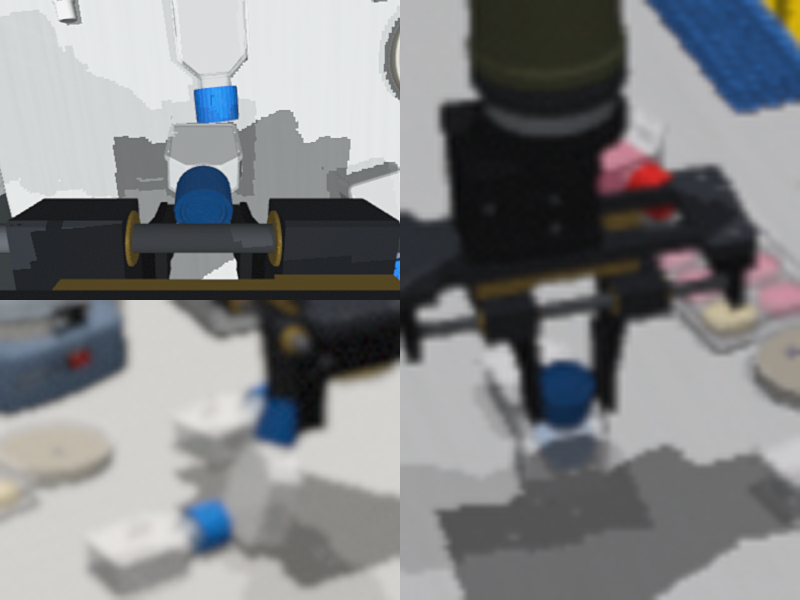

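The flask hangs nearly upright, leaning about 20° with its bottom toward +y and close to the spare's cap. I'll back off from the spare, touch the bench, and drag +y lightly so bench friction brings the bottom under the cap.

Call:
carry_out(motion=[[[0, -0.002, 0.01], 0], [[-0.003, -0.035, 0.01], 0], [[-0.006, -0.07, 0.01], 0], [[-0.006, -0.07, 0.003], 0], [[-0.006, -0.07, -0.002], 0], [[-0.006, -0.065, -0.0035], 0], [[-0.0055, -0.06, -0.0035], 0], [[-0.005, -0.055, -0.003], 0], [[-0.0045, -0.05, -0.0025], 0], [[-0.004, -0.045, -0.002], 0], [[-0.0035, -0.04, -0.0015], 0], [[-0.003, -0.035, -0.001], 0], [[-0.0025, -0.03, -0.001], 0], [[-0.002, -0.025, -0.001], 0], [[-0.002, -0.025, -0.001], 0]])

```text
time: 14.75
position: [0.4664, 0.235, 0.083]
tool_rot: [-3.139, 0.133, 0.0]
ft_force: [0.2, 0.7, -0.2]
grip_width: 0.342
```

```bash
cat > tilt.py <<'E'
from h import *
# lean estimate: fit blue-cap + whole silhouette? print blue bbox in wrist and predicted cap hull bbox top for leans
w=eyes.get_image("wrist");t=get_state()
h=cv2.cvtColor(w["pixels"],cv2.COLOR_BGR2HSV);b=cv2.inRange(h,(100,120,30),(125,255,255))[150:330,260:380]
q=np.argwhere(b)[:,::-1]+[260,150];print("cap px cols",q[:,0].min(),q[:,0].max(),"top row",np.percentile(q[:,1],1),"n",len(q))
T=R.from_rotvec(t["tool_rot"]).as_matrix();piv=t["position"]+T@[0,0,-.0125]
a=np.linspace(0,2*np.pi,40);cyl=np.array([[.0145*np.cos(k),y,.016+.0145*np.sin(k)] for y in(-.05,-.026) for k in a])
bot=np.array([[x,.042,z] for x in(-.024,.024) for z in(.001,.027)])
yf=-.0535
yaw=np.arctan2(T[1,0],T[0,0])
for lean in(0,5,10,15,20,25,30):
    Q=R.from_euler('z',yaw)*R.from_euler('x',-(90-lean),degrees=True)
    f=lambda P:piv+Q.apply(P-[0,yf,.016])
    p=proj(w,f(cyl));pb=proj(w,f(bot));print(lean,"cap top row",p[:,1].min().round(1),"bottom far row",pb[:,1].min().round(1),"z low",f(bot)[:,2].min().round(4))
g=cv2.cvtColor(w["pixels"],cv2.COLOR_BGR2GRAY)[150:215,300:345].mean(1);print(g.round(0).astype(int).tolist())
print(t["time"],t["position"].round(4),t["ft_force"].round(2))
E
python3 tilt.py
```

```text
cap px cols 293 353 top row 210.0 n 2261
0 cap top row 220.0 bottom far row 200.3 z low -0.0
5 cap top row 216.9 bottom far row 190.7 z low -0.001
10 cap top row 214.0 bottom far row 181.1 z low -0.0012
15 cap top row 211.4 bottom far row 171.6 z low -0.0007
20 cap top row 209.1 bottom far row 162.2 z low 0.0006
25 cap top row 207.0 bottom far row 152.9 z low 0.0026
30 cap top row 205.3 bottom far row 143.7 z low 0.0053
[213, 213, 213, 213, 215, 216, 216, 215, 216, 216, 216, 216, 216, 216, 218, 212, 180, 135, 118, 120, 122, 123, 123, 122, 123, 122, 122, 122, 122, 122, 123, 123, 123, 122, 122, 122, 121, 117, 117, 117, 117, 117, 117, 117, 117, 117, 117, 117, 117, 117, 117, 117, 117, 117, 117, 117, 117, 116, 108, 95, 87, 86, 87, 83, 74]
14.8 [0.4664 0.2344 0.083 ] [ 0.46 -0.64 -0.79]
```

The lean now looks small: the cap top row moved from 196 to 210 and the body edge is at row ~187. I'll open a little so the flask settles flat, lower, and regrip the cap firmly.

Call:
carry_out(motion=[[[0, 0, 0], 0], [[0, 0, 0], 0], [[0, 0, 0], 0], [[0, 0, 0], 0]], grip=-0.05)

```text
time: 15.2
position: [0.4667, 0.2339, 0.0832]
tool_rot: [-3.139, 0.135, -0.0]
ft_force: [-0.2, 0.2, -0.1]
grip_width: 0.515
```

```bash
python3 tilt.py
python3 - <<'E'
from h import *
for n in("side","scene"):
    s=eyes.get_image(n);cv2.imwrite(f"pics/{n}_st.png",s["pixels"])
    h=cv2.cvtColor(s["pixels"],cv2.COLOR_BGR2HSV);b=cv2.inRange(h,(100,120,30),(125,255,255))
    for z in(.08,): p=proj(s,[.467,.235,z])[0];print(n,"pred cap",p.round(1))
    x0,y0=(p-14).astype(int);q=np.argwhere(b[y0:y0+28,x0:x0+28])[:,::-1]+[x0,y0];print(len(q),q.mean(0),q.min(0),q.max(0))
E
```

```text
cap px cols 297 351 top row 249.0 n 1456
0 cap top row 219.0 bottom far row 199.5 z low 0.0001
5 cap top row 215.9 bottom far row 189.9 z low -0.0008
10 cap top row 213.0 bottom far row 180.3 z low -0.001
15 cap top row 210.4 bottom far row 170.8 z low -0.0005
20 cap top row 208.0 bottom far row 161.4 z low 0.0008
25 cap top row 206.0 bottom far row 152.0 z low 0.0028
30 cap top row 204.3 bottom far row 142.8 z low 0.0054
[213, 213, 213, 213, 213, 213, 213, 213, 213, 213, 213, 213, 213, 213, 215, 209, 179, 146, 116, 116, 117, 117, 117, 117, 117, 117, 117, 117, 117, 117, 117, 117, 117, 117, 117, 117, 117, 117, 117, 117, 117, 117, 117, 117, 117, 117, 117, 117, 117, 117, 117, 117, 117, 117, 117, 118, 117, 117, 117, 117, 116, 119, 144, 164, 129]
15.25 [0.4666 0.234  0.0831] [-0.2  -0.21  0.51]
side pred cap [265.4 166.8]
169 [264.37278107 167.84023669] [257 161] [271 175]
scene pred cap [309.8 219. ]
110 [306.04545455 216.07272727] [295 211] [314 222]
```

Run:
```python
from h import *
s=eyes.get_image("side");w=eyes.get_image("wrist")
for z in(.02,.04,.06,.07,.08,.09): print(z,ray(s,264.4,167.8,z).round(3))
h=cv2.cvtColor(w["pixels"],cv2.COLOR_BGR2HSV);b=cv2.inRange(h,(100,120,30),(125,255,255));q=np.argwhere(b[200:340,260:380])[:,::-1]+[260,200]
for r in range(200,340,6): 
    k=q[q[:,1]==r]; 
    if len(k): print(r,k[:,0].min(),k[:,0].max(),len(k))
print(proj(w,[[.466,.22,.09],[.466,.235,.09],[.466,.25,.09],[.466,.22,.07],[.466,.2,.07]]).round(0).tolist())
S=cv2.resize(s["pixels"][125:215,225:305],(480,540),interpolation=cv2.INTER_CUBIC)
H=np.zeros((600,800,3),np.uint8);H[:540,:480]=S;H[:400,480:]=w["pixels"][:,160:480]
c=eyes.get_image("scene")["pixels"];H[400:600,480:747]=cv2.resize(c[190:265,245:345],(267,200))
cv2.imwrite("pics/p8.png",H)
```

```text
0.02 [0.485 0.306 0.02 ]
0.04 [0.478 0.281 0.04 ]
0.06 [0.47  0.257 0.06 ]
0.07 [0.467 0.244 0.07 ]
0.08 [0.463 0.232 0.08 ]
0.09 [0.459 0.219 0.09 ]
230 309 339 31
236 304 344 41
242 301 347 47
248 299 349 51
284 309 339 31
[[325.0, 280.0], [323.0, 255.0], [320.0, 228.0], [325.0, 264.0], [327.0, 293.0]]
```

I'm out of viewable pictures, having miscounted by one, so from here I check by numbers. In the wrist image the cap is now a symmetric disc: rows ~230–284, centre (324,257), about 54 px across. The prediction for an upright flask at the TCP is (323,255). The side ray at z=0.08 gives (0.463,0.232). So the flask stands upright between the fingers.

Call:
carry_out(motion=[[[0, 0, -0.008], 0], [[0, 0, -0.016], 0], [[0, 0, -0.016], 0]])

```text
time: 15.8
position: [0.4653, 0.2334, 0.0653]
tool_rot: [3.137, -0.135, -0.004]
ft_force: [-1.1, -0.8, 0.2]
grip_width: 0.528
```

Call:
carry_out(motion=[[[0, 0, 0], 0], [[0, 0, 0], 0], [[0, 0, 0], 0], [[0, 0, 0], 0]], grip=1, squeeze=40)

```text
time: 16.2
position: [0.4667, 0.2342, 0.0673]
tool_rot: [-3.138, 0.135, -0.001]
ft_force: [0.3, 0.6, -1.2]
grip_width: 0.34
```

```bash
cat > cap.py <<'E'
from h import *
import sys
# blue cap disc in wrist + side, held cap top at TCP+z
def run(ztop=None):
    w=eyes.get_image("wrist");s=eyes.get_image("side");t=get_state();p=t["position"]
    h=cv2.cvtColor(w["pixels"],cv2.COLOR_BGR2HSV);b=cv2.inRange(h,(100,120,30),(125,255,255));b[:175]=0;b[:, :260]=0;b[:,380:]=0
    q=np.argwhere(b)[:,::-1];rows=[(r,*(lambda k:(k.min(),k.max(),len(k)))(q[q[:,1]==r,0])) for r in np.unique(q[:,1])[::6]];print("wrist",rows)
    for dz in(.02,.03,.04): print(" pred disc centre at TCP+",dz,proj(w,p+[0,0,dz])[0].round(0))
    h=cv2.cvtColor(s["pixels"],cv2.COLOR_BGR2HSV);b=cv2.inRange(h,(100,120,30),(125,255,255));pc=proj(s,p+[0,0,.015])[0]
    x0,y0=(pc-13).astype(int);q=np.argwhere(b[y0:y0+26,x0:x0+26])[:,::-1]+[x0,y0];print("side cap",len(q),q.mean(0).round(1),q.min(0),q.max(0),"pred TCP+15",pc.round(1))
    print(t["time"],p.round(4),t["tool_rot"].round(3),t["ft_force"].round(2),round(t["grip_width"],3))
run()
E
python3 cap.py
```

```text
wrist [(np.int64(242), np.int64(319), np.int64(327), 9), (np.int64(248), np.int64(306), np.int64(339), 34), (np.int64(283), np.int64(292), np.int64(354), 63), (np.int64(289), np.int64(292), np.int64(353), 62), (np.int64(295), np.int64(294), np.int64(352), 59), (np.int64(301), np.int64(297), np.int64(348), 52), (np.int64(307), np.int64(303), np.int64(342), 40)]
 pred disc centre at TCP+ 0.02 [324. 267.]
 pred disc centre at TCP+ 0.03 [324. 276.]
 pred disc centre at TCP+ 0.04 [324. 287.]
side cap 157 [265.9 168. ] [259 161] [273 175] pred TCP+15 [265.4 166.3]
16.3 [0.4668 0.2342 0.0673] [-3.138e+00  1.350e-01 -1.000e-03] [-0.1   0.51 -0.64] 0.343
```

The flask is held upright at the cap with 40 N. I'll compute where the cap axis sits relative to the rack, using the wrist camera for both so that calibration bias cancels.

Run:
```python
from h import *
w=eyes.get_image("wrist");t=get_state();p=t["position"]
h=cv2.cvtColor(w["pixels"],cv2.COLOR_BGR2HSV);b=cv2.inRange(h,(100,120,30),(125,255,255));b[:175]=0;b[:, :260]=0;b[:,380:]=0
q=np.argwhere(b)[:,::-1].astype(np.float32)
(c,ax,an)=cv2.fitEllipse(cv2.convexHull(q));print("ellipse",c,ax)
ca=ray(w,*c,.092);print("cap axis",ca.round(4),"minus TCP",(ca-p).round(4))
c0=np.array([.5224,-.2072]);u=np.array([.0704,.9975])
for k in(2,3): print(k,"delta",(c0+u*.046*k-ca[:2]).round(4))
# rack end wall etc unaffected; cap0 ellipse
w2=dict(np.load("w2.npz"));h=cv2.cvtColor(w2["pixels"],cv2.COLOR_BGR2HSV);b=cv2.inRange(h,(100,120,30),(125,255,255))[120:170,290:345]
q=np.argwhere(b)[:,::-1].astype(np.float32)+[290,120];c,ax,an=cv2.fitEllipse(cv2.convexHull(q.astype(np.float32)));print("cap0",c,ax,ray(w2,*c,.098).round(4))
```

```text
ellipse (322.8201904296875, 278.93072509765625) (63.63935470581055, 73.64539337158203)
cap axis [0.4658 0.23   0.092 ] minus TCP [-0.0009 -0.0042  0.0247]
2 delta [ 0.063  -0.3454]
3 delta [ 0.0663 -0.2995]
cap0 (316.33148193359375, 143.82591247558594) (27.52448272705078, 29.695249557495117) [ 0.5224 -0.207   0.098 ]
```

```bash
cat > capfit.py <<'E'
from h import *
from scipy.optimize import least_squares
def capfit(ztop, lo=175, guess=(0,0), xr=(260,380)):
    w=eyes.get_image("wrist");p=get_state()["position"]
    h=cv2.cvtColor(w["pixels"],cv2.COLOR_BGR2HSV);b=cv2.inRange(h,(100,120,30),(125,255,255));b[:lo]=0;b[:, :xr[0]]=0;b[:,xr[1]:]=0
    q=np.argwhere(b)[:,::-1];prof=[]
    for r in np.unique(q[:,1]):
        k=q[q[:,1]==r,0]
        if len(k)>8 and k.max()-k.min()+1-len(k)<3: prof.append((r,k.min(),k.max()))
    prof=np.array(prof);a=np.linspace(0,2*np.pi,60)
    def model(v):
        P=np.array([[p[0]+v[0]+v[2]*np.cos(k),p[1]+v[1]+v[2]*np.sin(k),z] for z in(ztop,ztop-.022) for k in a])
        H=cv2.convexHull(proj(w,P).astype(np.float32)).reshape(-1,2);out=[]
        for r in prof[:,0]+.0:
            xs=[]
            for A,B in zip(H,np.roll(H,-1,0)):
                if (A[1]-r)*(B[1]-r)<0: xs.append(A[0]+(B[0]-A[0])*(r-A[1])/(B[1]-A[1]))
            out.append((min(xs)-.0,max(xs)) if len(xs)>1 else (323,323))
        return np.array(out)
    f=lambda v:(model(v)-prof[:,1:]-[-.5,.5]).ravel()
    r=least_squares(f,[guess[0],guess[1],.015],diff_step=1e-2,x_scale=[.002,.002,.001],loss="soft_l1")
    print("rows",prof[0],prof[-1],"off",r.x.round(4),"rms",np.sqrt((f(r.x)**2).mean()).round(2));return p,r.x
if __name__=="__main__":
    for z in(.090,.092,.094): capfit(z,guess=(0.0005,-.003))
E
python3 capfit.py
```

```text
rows [242 319 327] [308 304 341] off [-0.0013 -0.0094  0.0155] rms 0.59
rows [242 319 327] [308 304 341] off [-0.0012 -0.0084  0.0152] rms 0.58
rows [242 319 327] [308 304 341] off [-0.0012 -0.0074  0.015 ] rms 0.58
```

The cap axis sits about 8 mm to −y of the TCP, at the edge of the pads. I'll open, centre on it, and regrip.

Call:
carry_out(motion=[[[0, 0, 0], 0], [[0, 0, 0], 0], [[-0.001, -0.004, 0], 0], [[-0.001, -0.0075, 0], 0], [[-0.001, -0.0075, 0], 0]], grip=-0.05)

```text
time: 17.0
position: [0.4656, 0.2257, 0.067]
tool_rot: [3.138, -0.137, -0.0]
ft_force: [0.4, 0.5, -0.3]
grip_width: 0.523
```

```bash
python3 capfit.py
```

```text
rows [229 320 330] [300 318 332] off [ 0.0003 -0.0023  0.0155] rms 0.54
rows [230 319 331] [301 319 330] off [ 0.0003 -0.0017  0.0152] rms 0.45
rows [230 321 329] [301 318 333] off [ 0.0005 -0.0009  0.015 ] rms 0.52
```

Call:
carry_out(motion=[[[0, 0, 0], 0], [[0, 0, 0], 0], [[0, 0, 0], 0], [[0, 0, 0], 0]], grip=1, squeeze=40)

```text
time: 17.55
position: [0.4655, 0.2266, 0.067]
tool_rot: [3.139, -0.135, 0.0]
ft_force: [-1.2, -0.6, -0.2]
grip_width: 0.345
```

```bash
python3 capfit.py; python3 -c "
from h import *;t=get_state();print(t['position'],t['tool_rot'],t['grip_width'],t['time'])"
```

```text
rows [231 318 329] [302 316 330] off [-0.0007 -0.0029  0.0156] rms 0.7
rows [231 318 329] [302 316 330] off [-0.0006 -0.0019  0.0153] rms 0.75
rows [231 318 329] [302 316 330] off [-0.0005 -0.001   0.015 ] rms 0.71
[0.46555175 0.2266274  0.06704605] [ 3.13863412e+00 -1.34996129e-01  5.15297436e-05] 0.34355778157410527 17.7
```

Call:
carry_out(motion=[[[0, 0, 0.04], 0], [[0, -0.01, 0.08], 0], [[0.005, -0.05, 0.1], 0.0165], [[0.014, -0.095, 0.1], 0.0165], [[0.023, -0.14, 0.1], 0.0165], [[0.032, -0.185, 0.1], 0.0165], [[0.041, -0.23, 0.1], 0.0165], [[0.05, -0.275, 0.1], 0.0165], [[0.059, -0.315, 0.1], 0.0165], [[0.0639, -0.339, 0.095], 0.0165], [[0.0639, -0.339, 0.085], 0.0165], [[0.0639, -0.339, 0.078], 0.0165], [[0.0639, -0.339, 0.078], 0.0165]])

```text
time: 19.0
position: [0.5284, -0.1105, 0.1435]
tool_rot: [-3.139, 0.106, 0.005]
ft_force: [-0.2, 0.7, -0.2]
grip_width: 0.345
```

```bash
cat > al.py <<'E'
import sys
from capfit import *
z=float(sys.argv[1]);k=int(sys.argv[2])
t=get_state();zt=t["position"][2]+z
p,v=capfit(zt,guess=(0,-.002));c=p[:2]+v[:2]
print("need",(np.array([.5224,-.207])+np.array([.0704,.9975])*.046*k-c).round(4),t["time"],t["position"].round(4),t["tool_rot"].round(3),t["ft_force"].round(1),round(t["grip_width"],3))
s=eyes.get_image("side");h=cv2.cvtColor(s["pixels"],cv2.COLOR_BGR2HSV);b=cv2.inRange(h,(100,120,30),(125,255,255))
pc=proj(s,[*c,zt-.012])[0];x0,y0=(pc-16).astype(int);q=np.argwhere(b[y0:y0+32,x0:x0+32])[:,::-1]+[x0,y0];print("side cap",len(q),q.min(0),q.max(0),q.mean(0).round(1),"pred",pc.round(1))
E
python3 al.py .025 2
```

```text
rows [231 317 329] [303 318 327] off [-0.001  -0.0021  0.0154] rms 0.65
need [ 0.001  -0.0027] 19.0 [ 0.5284 -0.1105  0.1435] [-3.139  0.106  0.005] [-0.2  0.7 -0.2] 0.345
side cap 209 [342 219] [356 235] [348.5 227.1] pred [346.7 227.4]
```

Call:
carry_out(motion=[[[0.0005, 0, -0.003], 0], [[0.0005, 0, -0.006], 0], [[0.0005, 0, -0.006], 0]])

```text
time: 19.4
position: [0.5298, -0.1119, 0.1388]
tool_rot: [-3.14, 0.108, 0.001]
ft_force: [-0.0, 0.5, -1.7]
grip_width: 0.344
```

```bash
python3 al.py .025 2;python3 al.py .025 2
```

```text
rows [231 317 329] [303 318 327] off [-0.0006 -0.0019  0.0154] rms 0.71
need [-0.0004 -0.0013] 19.4 [ 0.5298 -0.1119  0.1388] [-3.14e+00  1.08e-01  1.00e-03] [-0.   0.5 -1.7] 0.344
side cap 204 [343 222] [356 238] [349.2 229.3] pred [347.5 229.3]
rows [231 317 329] [303 318 327] off [-0.0006 -0.002   0.0154] rms 0.71
need [-0.0005 -0.0009] 19.5 [ 0.5299 -0.1123  0.1391] [ 3.14  -0.109  0.   ] [-0.4 -0.6  0.5] 0.345
side cap 207 [343 222] [357 238] [349.4 229.3] pred [347.6 229.3]
```

Aligned to about 1 mm, including the +1 mm mouth offset. I'll descend into the mouth and watch the force.

Call:
carry_out(motion=[[[0, 0, -0.005], 0], [[0, 0, -0.01], 0], [[0, 0, -0.015], 0], [[0, 0, -0.02], 0], [[0, 0, -0.025], 0], [[0, 0, -0.025], 0]])

```text
time: 20.2
position: [0.5303, -0.1132, 0.1137]
tool_rot: [3.139, -0.11, 0.001]
ft_force: [1.8, -2.2, -2.0]
grip_width: 0.344
```

```bash
python3 al.py .025 2
```

```text
rows [231 317 329] [302 318 328] off [-0.0005 -0.002   0.0154] rms 0.87
need [-0.0009 -0.0001] 20.2 [ 0.5303 -0.1132  0.1137] [ 3.139e+00 -1.100e-01  1.000e-03] [ 1.8 -2.2 -2. ] 0.344
side cap 198 [342 231] [356 246] [348.5 238.2] pred [347.1 238.1]
```

Call:
carry_out(motion=[[[0, 0, -0.004], 0], [[0, 0, -0.008], 0], [[0, 0, -0.012], 0], [[0, 0, -0.016], 0], [[0, 0, -0.02], 0], [[0, 0, -0.02], 0]])

```text
time: 20.9
position: [0.5306, -0.1131, 0.0943]
tool_rot: [3.139, -0.11, 0.003]
ft_force: [1.1, -3.8, -0.1]
grip_width: 0.339
```

Call:
carry_out(motion=[[[0, 0, -0.004], 0], [[0, 0, -0.008], 0], [[0, 0, -0.012], 0], [[0, 0, -0.016], 0], [[0, 0, -0.018], 0], [[0, 0, -0.018], 0]])

```text
time: 21.5
position: [0.5295, -0.1131, 0.0752]
tool_rot: [3.139, -0.11, -0.001]
ft_force: [0.6, -5.7, 0.8]
grip_width: 0.339
```

```bash
python3 al.py .025 2
```

```text
rows [231 317 329] [303 318 327] off [-0.0006 -0.0021  0.0154] rms 0.76
need [ 0.     -0.0001] 21.5 [ 0.5295 -0.1131  0.0752] [ 3.139e+00 -1.100e-01 -1.000e-03] [ 0.6 -5.7  0.8] 0.339
side cap 183 [341 244] [354 259] [347.1 251.1] pred [345.4 250.7]
```

Call:
carry_out(motion=[[[0, 0, -0.002], 0], [[0, 0, -0.004], 0], [[0, 0, -0.004], 0], [[0, 0, -0.004], 0]])

```text
time: 22.0
position: [0.5301, -0.1135, 0.0746]
tool_rot: [-3.14, 0.109, 0.0]
ft_force: [-6.7, -5.2, 24.5]
grip_width: 0.338
```

```bash
python3 al.py .025 2
```

```text
rows [231 316 330] [303 319 327] off [-0.0006 -0.002   0.0154] rms 0.76
need [-0.0006  0.0002] 22.0 [ 0.5301 -0.1135  0.0746] [-3.14   0.109  0.   ] [-6.7 -5.2 24.5] 0.338
side cap 186 [341 243] [354 259] [347.5 251.2] pred [345.7 250.9]
```

It met a hard stop at 24 N with TCP z = 0.0746, so the cap top is at about 0.0996 against 0.100 expected. The flask is home with no slip in the pads. I'll relieve, release, and go to flask C's cap end.

Call:
carry_out(motion=[[[0, 0, 0.003], 0], [[0, 0, 0.003], 0], [[0, 0, 0.003], 0], [[0, 0, 0.003], 0]], grip=-0.1)

```text
time: 22.5
position: [0.5292, -0.1113, 0.074]
tool_rot: [-3.139, 0.108, 0.003]
ft_force: [0.3, -0.7, 0.1]
grip_width: 0.535
```

Call:
carry_out(motion=[[[0, 0, 0.035], 0], [[0, 0, 0.075], 0], [[0.01, 0.03, 0.085], 0.1], [[0.025, 0.075, 0.085], 0.2], [[0.04, 0.12, 0.085], 0.2405], [[0.055, 0.165, 0.085], 0.2405], [[0.07, 0.21, 0.07], 0.2405], [[0.084, 0.25, 0.05], 0.2405], [[0.0902, 0.2773, 0.02], 0.2405], [[0.0902, 0.2773, -0.02], 0.2405], [[0.0902, 0.2773, -0.025], 0.2405], [[0.0902, 0.2773, -0.025], 0.2405]])

```text
time: 23.7
position: [0.6188, 0.1638, 0.0486]
tool_rot: [3.129, 0.267, -0.006]
ft_force: [0.5, 0.2, 0.1]
grip_width: 0.548
```

Run:
```python
from h import *
w=eyes.get_image("wrist");t=get_state();print(t["time"],t["position"].round(4),t["tool_rot"].round(3),t["ft_force"].round(1),t["grip_width"])
h=cv2.cvtColor(w["pixels"],cv2.COLOR_BGR2HSV);b=cv2.inRange(h,(100,120,30),(125,255,255))
n,l,st,ce=cv2.connectedComponentsWithStats(b)
for i in range(1,n):
    if st[i,4]>60: print(st[i],ce[i].round(1),ray(w,*ce[i],.02).round(4), cv2.minAreaRect(np.argwhere(l==i)[:,::-1].astype(np.float32)))
T=R.from_rotvec(t["tool_rot"]).as_matrix()
print(proj(w,t["position"]+np.array([[0,.0165,-.03]])@T.T*1), np.degrees(np.arctan2(T[1,0],T[0,0])))
# flask in slot 2 by side cam
s=eyes.get_image("side");h=cv2.cvtColor(s["pixels"],cv2.COLOR_BGR2HSV);b=cv2.inRange(h,(100,120,30),(125,255,255))
n,l,st,ce=cv2.connectedComponentsWithStats(b)
for i in range(1,n):
    if st[i,4]>60 and 230<ce[i][0]<400 and ce[i][1]>130: print("side",st[i],ce[i].round(1))
for y,x in((-.207,.5224),(-.1152,.5289)): print(proj(s,[x,y,.088]).round(1),proj(s,[x,y,.1]).round(1))
```

```text
23.75 [0.6204 0.1637 0.0507] [3.13  0.266 0.   ] [ 0.3 -1.2  0.6] 0.5488949944961847
[ 303  188   48   44 1756] [327.1 211.1] [0.6184 0.1798 0.02  ] ((327.04559326171875, 210.13868713378906), (42.38020706176758, 47.50168228149414), 87.0643310546875)
[[326.60784529 310.34148373]] 9.709824293354599
side [257 161  11  12 104] [262.2 166.5]
side [320 179  13  13 103] [326.  185.5]
side [340 243  14  17 200] [346.2 250.8]
side [356 275  16  19 238] [363.5 283.9]
[[362.9 283.8]] [[363.4 280. ]]
[[345.5 250.8]] [[345.8 247. ]]
```

From the side camera the slot 2 cap is at (346.2,250.8) against a home prediction of (345.5,250.8). Flask_0 is unchanged at (363.5,283.9) against (362.9,283.8). Next is flask C with an end-of-cap grip and a straight lift, so the bottom stays clear of the dish.

Call:
carry_out(motion=[[[0.001, 0, -0.025], 0], [[0.001, 0, -0.046], 0], [[0.001, 0, -0.046], 0], [[0.001, 0, -0.046], 0]])

```text
time: 24.2
position: [0.6224, 0.1645, 0.0061]
tool_rot: [-3.13, -0.267, -0.004]
ft_force: [0.3, -0.9, -0.3]
grip_width: 0.549
```

Call:
carry_out(motion=[[[0, 0, 0], 0], [[0, 0, 0], 0], [[0, 0, 0], 0], [[0, 0, 0], 0]], grip=1, squeeze=3)

```text
time: 24.6
position: [0.6218, 0.165, 0.0049]
tool_rot: [-3.13, -0.268, -0.002]
ft_force: [-0.0, -0.4, 2.1]
grip_width: 0.351
```

Call:
carry_out(motion=[[[0, 0, 0.006], 0], [[0, 0, 0.012], 0], [[0, 0, 0.018], 0], [[0, 0, 0.024], 0], [[0, 0, 0.03], 0], [[0, 0, 0.036], 0], [[0, 0, 0.042], 0], [[0, 0, 0.048], 0], [[0, 0, 0.054], 0], [[0, 0, 0.06], 0], [[0, 0, 0.066], 0], [[0, 0, 0.072], 0], [[0, 0, 0.078], 0], [[0, 0, 0.084], 0], [[0, 0, 0.092], 0], [[0, 0, 0.092], 0]])

```text
time: 26.2
position: [0.6221, 0.1651, 0.0976]
tool_rot: [-3.13, -0.268, -0.004]
ft_force: [0.4, -0.1, -0.8]
grip_width: 0.345
```

```bash
cat > lean.py <<'E'
from h import *
w=eyes.get_image("wrist");t=get_state()
h=cv2.cvtColor(w["pixels"],cv2.COLOR_BGR2HSV);b=cv2.inRange(h,(100,120,30),(125,255,255));b[:150]=0;b[:,:260]=0;b[:,380:]=0
q=np.argwhere(b)[:,::-1]
if len(q): print("cap rows",[(int(r),int(k.min()),int(k.max())) for r in np.unique(q[:,1])[::5] for k in[q[q[:,1]==r,0]]])
g=cv2.cvtColor(w["pixels"],cv2.COLOR_BGR2GRAY);e=cv2.Sobel(g,cv2.CV_32F,0,1)[60:230,300:345].mean(1);i=np.argsort(-abs(e))[:14];print("edge rows",sorted((int(k+60),int(e[k])) for k in i))
print(t["time"],t["position"].round(4),t["ft_force"].round(2),round(t["grip_width"],3))
E
python3 lean.py
```

```text
cap rows [(192, 322, 325), (197, 305, 341), (202, 300, 346), (207, 297, 349), (212, 296, 350), (217, 296, 350), (222, 295, 350), (227, 295, 351), (232, 295, 351), (237, 293, 353), (242, 294, 352), (247, 295, 351), (252, 300, 345)]
edge rows [(120, 85), (121, 88), (122, -76), (123, -165), (124, -67), (125, 84), (126, 67), (191, -131), (192, -267), (193, -248), (194, -195), (195, -148), (196, -111), (197, -89)]
26.25 [0.6217 0.1651 0.0969] [ 0.69 -0.09 -0.53] 0.344
```

The flask stalled leaning about 40°. I'll use inertia: a brisk +y and up acceleration that tapers off gently, so the bottom swings under the cap.

Call:
carry_out(motion=[[[0, -0.01, 0.01], 0], [[0, -0.02, 0.02], 0], [[0, -0.03, 0.025], 0], [[0, -0.04, 0.025], 0], [[0, -0.045, 0.025], 0], [[0, -0.045, 0.025], 0], [[0, -0.007, 0.057], 0], [[0, 0.025, 0.085], 0], [[0, 0.045, 0.105], 0], [[0, 0.06, 0.12], 0], [[0, 0.07, 0.13], 0], [[0, 0.074, 0.134], 0], [[0, 0.074, 0.134], 0]])

```text
time: 27.55
position: [0.6211, 0.2392, 0.2298]
tool_rot: [3.13, 0.269, -0.0]
ft_force: [0.2, 0.4, -1.0]
grip_width: 0.343
```

```bash
python3 lean.py
```

```text
cap rows [(202, 317, 329), (207, 308, 338), (212, 303, 342), (217, 300, 346), (222, 298, 348), (227, 296, 350), (232, 296, 350), (237, 295, 352), (242, 296, 350), (247, 299, 347), (252, 303, 343)]
edge rows [(60, 48), (61, 120), (159, -94), (160, -173), (161, -107), (162, -66), (163, -106), (164, -104), (197, -121), (198, -163), (201, -92), (202, -101), (203, -66), (206, 57)]
27.6 [0.621  0.2381 0.2292] [-0.13  0.14 -0.37] 0.345
```

It swung to a lean of about 20° (bottom edge row 160). Now the same touch-and-drag as before.

Call:
carry_out(motion=[[[0, -0.008, -0.01], 0], [[0, -0.02, -0.025], 0], [[0, -0.034, -0.045], 0], [[0, -0.048, -0.07], 0], [[0, -0.06, -0.095], 0], [[0, -0.064, -0.115], 0], [[0, -0.064, -0.132], 0], [[0, -0.064, -0.143], 0], [[0, -0.064, -0.148], 0], [[-0.001, -0.058, -0.148], 0], [[-0.002, -0.052, -0.1475], 0], [[-0.003, -0.046, -0.147], 0], [[-0.004, -0.04, -0.1465], 0], [[-0.005, -0.034, -0.146], 0], [[-0.006, -0.028, -0.1455], 0], [[-0.007, -0.022, -0.1455], 0], [[-0.007, -0.019, -0.1455], 0], [[-0.007, -0.019, -0.1455], 0]])

```text
time: 29.4
position: [0.614, 0.2207, 0.0845]
tool_rot: [-3.13, -0.27, 0.0]
ft_force: [0.1, 1.1, -0.6]
grip_width: 0.345
```

```bash
python3 lean.py
```

```text
cap rows [(207, 318, 327), (212, 307, 338), (217, 303, 342), (222, 300, 346), (227, 297, 348), (232, 296, 351), (237, 293, 353), (242, 293, 353), (247, 294, 352), (252, 295, 351)]
edge rows [(171, -81), (172, -155), (173, -143), (174, -68), (175, -72), (176, -137), (177, -88), (199, 55), (200, 150), (201, -76), (202, -179), (206, -71), (207, -98), (208, -67)]
29.45 [0.6141 0.22   0.0845] [ 0.87  0.51 -0.29] 0.348
```

Call:
carry_out(motion=[[[0, -0.004, -0.0015], 0], [[-0.001, 0.002, -0.0015], 0], [[-0.002, 0.008, -0.0015], 0], [[-0.003, 0.014, -0.001], 0], [[-0.0035, 0.02, -0.001], 0], [[-0.0035, 0.024, -0.001], 0], [[-0.0035, 0.024, -0.001], 0]])

```text
time: 30.15
position: [0.6104, 0.2453, 0.0836]
tool_rot: [-3.129, -0.271, -0.0]
ft_force: [-0.2, -0.4, -0.5]
grip_width: 0.344
```

```bash
python3 lean.py
```

```text
cap rows [(207, 318, 327), (212, 307, 338), (217, 303, 342), (222, 300, 346), (227, 297, 348), (232, 296, 351), (237, 293, 353), (242, 293, 353), (247, 294, 352), (252, 295, 351)]
edge rows [(171, -101), (172, -171), (173, -116), (175, -83), (176, -142), (177, -80), (199, 70), (200, 147), (202, -185), (203, -72), (206, -66), (207, -98), (208, -69), (212, 55)]
30.2 [0.6106 0.2444 0.0835] [ 0.1   0.09 -0.6 ] 0.345
```

Call:
carry_out(motion=[[[0, 0, 0.006], 0], [[0, -0.025, 0.006], 0], [[0, -0.045, 0.005], 0], [[0, -0.05, 0.001], 0], [[0, -0.05, -0.002], 0], [[0, -0.047, -0.0035], 0], [[0, -0.042, -0.0035], 0], [[-0.001, -0.036, -0.003], 0], [[-0.001, -0.03, -0.0025], 0], [[-0.002, -0.024, -0.002], 0], [[-0.003, -0.018, -0.0015], 0], [[-0.003, -0.014, -0.0015], 0], [[-0.003, -0.014, -0.0015], 0]])

```text
time: 31.5
position: [0.6075, 0.231, 0.082]
tool_rot: [-3.13, -0.27, -0.0]
ft_force: [-0.0, 0.3, -0.9]
grip_width: 0.343
```

```bash
python3 lean.py
```

```text
cap rows [(209, 323, 323), (214, 307, 338), (219, 303, 343), (224, 299, 347), (229, 297, 350), (234, 295, 352), (239, 293, 353), (244, 294, 353), (249, 294, 352)]
edge rows [(115, -33), (171, -71), (172, -130), (173, -133), (174, -79), (175, -84), (176, -123), (177, -93), (178, -39), (210, -113), (211, -135), (212, -50), (215, 32), (217, -33)]
31.55 [0.6076 0.2303 0.082 ] [-0.05 -0.88 -0.66] 0.345
```

The cap top is now at row 210, the same as flask B when it was released. I'll release it the same way.

Call:
carry_out(motion=[[[0, 0, 0], 0], [[0, 0, 0], 0], [[0, 0, 0], 0], [[0, 0, 0], 0], [[0, 0, 0], 0]], grip=-0.05)

```text
time: 32.05
position: [0.6077, 0.2298, 0.0822]
tool_rot: [-3.13, -0.268, -0.0]
ft_force: [-0.4, -0.6, -0.5]
grip_width: 0.52
```

```bash
python3 lean.py; python3 capfit.py
```

```text
cap rows [(218, 319, 323), (223, 306, 336), (228, 301, 340), (233, 298, 343), (238, 296, 345), (243, 294, 347), (248, 293, 348), (253, 292, 349)]
edge rows [(115, -46), (172, -83), (173, -72), (174, -43), (175, -123), (176, -218), (177, -153), (208, 102), (209, 60), (210, -132), (211, -138), (217, -51), (218, -92), (219, -81)]
32.1 [0.6077 0.2298 0.0821] [0.56 0.96 0.36] 0.52
rows [223 314 327] [284 313 328] off [-0.0013 -0.0021  0.015 ] rms 0.79
rows [236 314 327] [299 314 326] off [ 0.     -0.0098  0.015 ] rms 0.45
rows [244 314 328] [308 311 331] off [ 0.0009 -0.0142  0.0152] rms 0.38
```

```bash
python3 -c "
from capfit import *
for i in range(6): capfit(.092,guess=(0,-.01)); print(get_state()['time'])"
```

```text
rows [241 314 328] [305 314 328] off [ 0.0007 -0.0131  0.0153] rms 0.37
32.3
rows [229 313 329] [291 314 327] off [-0.0007 -0.0049  0.0149] rms 0.46
32.35
rows [223 316 326] [285 313 328] off [-0.0013 -0.0017  0.0148] rms 0.68
32.4
rows [228 316 326] [291 315 326] off [-0.0008 -0.0048  0.0149] rms 0.45
32.45
rows [239 315 327] [303 313 329] off [ 0.0005 -0.0121  0.0153] rms 0.46
32.5
rows [239 316 325] [304 315 326] off [ 0.0005 -0.0122  0.0153] rms 0.46
32.55
```

It is standing and rocking about an offset of −7 mm. I'll centre on it, lower, and let it settle.

Call:
carry_out(motion=[[[0, -0.003, -0.005], 0], [[0, -0.006, -0.01], 0], [[0, -0.0075, -0.015], 0], [[0, -0.0075, -0.015], 0], [[0, -0.0075, -0.015], 0], [[0, -0.0075, -0.015], 0], [[0, -0.0075, -0.015], 0], [[0, -0.0075, -0.015], 0], [[0, -0.0075, -0.015], 0], [[0, -0.0075, -0.015], 0]])

```text
time: 33.55
position: [0.6077, 0.2224, 0.0672]
tool_rot: [-3.13, -0.268, -0.0]
ft_force: [-0.9, 0.0, 0.2]
grip_width: 0.523
```

```bash
python3 -c "
from capfit import *
for i in range(3): capfit(.092,guess=(0,-.003)); print(get_state()['time'])"
```

```text
rows [228 318 328] [298 315 330] off [-0.0003 -0.0001  0.0151] rms 0.45
33.6
rows [228 318 329] [298 315 330] off [-0.0003 -0.0001  0.0151] rms 0.46
33.65
rows [230 315 331] [300 316 329] off [-0.0001 -0.0009  0.0152] rms 0.45
33.7
```

Call:
carry_out(motion=[[[0, 0, 0], 0], [[0, 0, 0], 0], [[0, 0, 0], 0], [[0, 0, 0], 0], [[0, 0, 0], 0]], grip=1, squeeze=40)

```text
time: 34.2
position: [0.6077, 0.2224, 0.0671]
tool_rot: [3.13, 0.268, 0.0]
ft_force: [-0.6, -0.0, -0.7]
grip_width: 0.344
```

```bash
python3 al.py .025 3;python3 al.py .025 3
```

```text
rows [229 316 330] [299 315 330] off [-0.0003 -0.0004  0.0152] rms 0.77
need [-0.0753 -0.2913] 34.2 [0.6077 0.2224 0.0671] [3.13  0.268 0.   ] [-0.6 -0.  -0.7] 0.344
side cap 107 [314 152] [323 164] [318.2 157.9] pred [316.3 157.8]
rows [229 316 330] [299 315 330] off [-0.0003 -0.0005  0.0152] rms 0.74
need [-0.0753 -0.2913] 34.3 [0.6077 0.2224 0.0671] [-3.13  -0.268 -0.   ] [ 1.3 -0.7  0.9] 0.344
side cap 106 [314 152] [323 164] [318.2 157.9] pred [316.3 157.8]
```

Call:
carry_out(motion=[[[0, 0, 0.04], 0], [[-0.004, -0.012, 0.08], 0], [[-0.012, -0.045, 0.1], -0.1], [[-0.024, -0.09, 0.1], -0.2], [[-0.036, -0.135, 0.1], -0.2405], [[-0.048, -0.18, 0.1], -0.2405], [[-0.06, -0.225, 0.1], -0.2405], [[-0.07, -0.265, 0.1], -0.2405], [[-0.0753, -0.2903, 0.095], -0.2405], [[-0.0753, -0.2903, 0.082], -0.2405], [[-0.0753, -0.2903, 0.072], -0.2405], [[-0.0753, -0.2903, 0.072], -0.2405], [[-0.0753, -0.2903, 0.072], -0.2405]])

```text
time: 35.7
position: [0.5324, -0.0663, 0.1386]
tool_rot: [3.14, -0.105, -0.002]
ft_force: [-0.6, -0.4, -0.1]
grip_width: 0.338
```

```bash
python3 al.py .025 3;python3 al.py .025 3
```

```text
rows [229 316 331] [308 309 339] off [-0.0008 -0.0016  0.0163] rms 5.64
need [ 0.0002 -0.0012] 35.7 [ 0.5324 -0.0663  0.1386] [ 3.14e+00 -1.05e-01 -2.00e-03] [-0.6 -0.4 -0.1] 0.338
side cap 195 [334 207] [348 222] [340.5 214.4] pred [339.  214.7]
rows [229 315 330] [308 310 337] off [-0.0006 -0.0016  0.0162] rms 5.34
need [-0.0002 -0.0007] 35.8 [ 0.5329 -0.0668  0.1393] [ 3.14e+00 -1.06e-01  1.00e-03] [ 0.3 -0.1  0. ] 0.341
side cap 190 [334 207] [348 222] [340.7 214.3] pred [339.3 214.5]
```

Aligned; the large rms comes from the slot 2 cap showing behind this one. Inserting.

Call:
carry_out(motion=[[[0, -0.0005, -0.005], 0], [[0, -0.0005, -0.01], 0], [[0, -0.0005, -0.015], 0], [[0, -0.0005, -0.02], 0], [[0, -0.0005, -0.025], 0], [[0, -0.0005, -0.03], 0], [[0, -0.0005, -0.03], 0]])

```text
time: 36.6
position: [0.5333, -0.0691, 0.1093]
tool_rot: [3.139, -0.11, 0.003]
ft_force: [1.2, -1.1, 1.0]
grip_width: 0.341
```

```bash
python3 al.py .025 3
```

```text
rows [229 316 330] [308 299 345] off [-0.0006 -0.0021  0.0165] rms 7.27
need [-0.0005  0.0019] 36.6 [ 0.5333 -0.0691  0.1093] [ 3.139e+00 -1.100e-01  3.000e-03] [ 1.2 -1.1  1. ] 0.341
side cap 184 [334 218] [347 233] [340.4 225.1] pred [339.1 225.3]
```

Call:
carry_out(motion=[[[0, 0, -0.004], 0], [[0, 0, -0.008], 0], [[0, 0, -0.012], 0], [[0, 0, -0.016], 0], [[0, 0, -0.02], 0], [[0, 0, -0.024], 0], [[0, 0, -0.028], 0], [[0, 0, -0.032], 0], [[0, 0, -0.034], 0], [[0, 0, -0.034], 0]])

```text
time: 37.7
position: [0.5327, -0.0691, 0.0753]
tool_rot: [3.139, -0.11, 0.001]
ft_force: [0.8, -2.4, 1.9]
grip_width: 0.344
```

Call:
carry_out(motion=[[[0, 0, -0.002], 0], [[0, 0, -0.004], 0], [[0, 0, -0.004], 0], [[0, 0, -0.004], 0]])

```text
time: 38.1
position: [0.533, -0.0691, 0.0749]
tool_rot: [-3.138, 0.11, -0.001]
ft_force: [-8.4, -1.8, 28.2]
grip_width: 0.343
```

```bash
python3 al.py .025 3
```

```text
rows [229 316 330] [308 309 337] off [-0.0006 -0.0008  0.0154] rms 3.76
need [-0.0003  0.0005] 38.1 [ 0.533  -0.0691  0.0749] [-3.138e+00  1.100e-01 -1.000e-03] [-8.4 -1.8 28.2] 0.343
side cap 283 [333 229] [352 251] [341.9 240.5] pred [337.8 236.1]
```

It met a hard stop at 28 N at TCP z = 0.0749, the same as the first one. Release, retreat, and final check.

Call:
carry_out(motion=[[[0, 0, 0.003], 0], [[0, 0, 0.003], 0], [[0, 0, 0.003], 0], [[0, 0, 0.003], 0], [[0, 0, 0.003], 0]], grip=-0.1)

```text
time: 38.7
position: [0.5319, -0.0681, 0.0735]
tool_rot: [3.14, -0.109, -0.002]
ft_force: [-0.7, 0.4, 0.0]
grip_width: 0.546
```

Call:
carry_out(motion=[[[0, 0, 0.03], 0], [[0, 0, 0.07], 0], [[0, 0, 0.11], 0], [[0, 0, 0.15], 0], [[0, -0.04, 0.18], 0], [[0, -0.09, 0.2], 0], [[0, -0.14, 0.2], 0], [[0, -0.19, 0.2], 0], [[0, -0.19, 0.2], 0], [[0, -0.19, 0.2], 0], [[0, -0.19, 0.2], 0]])

```text
time: 39.8
position: [0.5327, -0.2568, 0.2735]
tool_rot: [-3.139, 0.107, 0.001]
ft_force: [0.1, 0.7, 0.8]
grip_width: 0.55
```

Run:
```python
from h import *
s=eyes.get_image("side");w=eyes.get_image("wrist");s0=cv2.imread("pics/side0.png")
print(get_state()["position"],get_state()["time"])
def comps(im,lab,ok):
    h=cv2.cvtColor(im,cv2.COLOR_BGR2HSV);b=cv2.inRange(h,(100,120,30),(125,255,255));n,l,st,ce=cv2.connectedComponentsWithStats(b)
    for i in range(1,n):
        if st[i,4]>60 and ok(ce[i]): print(lab,st[i],ce[i].round(1))
ok=lambda c:230<c[0]<400 and c[1]>130
comps(s["pixels"],"now",ok);comps(s0,"start",ok);comps(w["pixels"],"wrist",lambda c:c[1]<240)
for k in(0,2,3):
    P=np.array([.5224,-.207])+np.array([.0704,.9975])*.046*k;print(k,"side pred z.088",proj(s,[*P,.088])[0].round(1),"top .1",proj(s,[*P,.1])[0].round(1),"wrist top",proj(w,[*P,.098])[0].round(1))
# bystander / spare movement: image diff away from the arm
d=cv2.absdiff(s["pixels"],s0).max(2)
for n,(x,y,r) in dict(spare=(257,158,14),dish=(315,152,15),plate=(295,134,16),marker=(216,151,12),tape=(367,207,20),counter=(391,231,10)).items():
    print(n,(d[y-r:y+r,x-r:x+r]>40).mean().round(3))
```

```text
[ 0.53304335 -0.25609203  0.27370407] 39.9
now [257 161  11  12 104] [262.2 166.5]
now [332 229  22  31 384] [342.5 243.8]
now [356 276  15  18 221] [363.4 284.3]
start [257 161  11  12 104] [262.3 166.6]
start [320 179  12  13 114] [325.5 184.9]
start [267 195  12  14 133] [272.7 201.5]
start [356 275  16  19 238] [363.5 283.9]
wrist [295   0  32  27 700] [310.7  11.1]
wrist [295  37  32  37 894] [310.7  54.7]
wrist [297 133  28  29 643] [310.8 147. ]
0 side pred z.088 [362.9 283.8] top .1 [363.4 280. ] wrist top [310.8 147. ]
2 side pred z.088 [345.4 250.8] top .1 [345.8 247. ] wrist top [310.2  54.3]
3 side pred z.088 [337.6 235.9] top .1 [337.9 232.1] wrist top [309.8   2.7]
spare 0.003
dish 0.0
plate 0.0
marker 0.017
tape 0.796
counter 0.222
```

Run:
```python
from h import *
s=eyes.get_image("side")["pixels"];s2=np.load("s2.npz")["pixels"];c=eyes.get_image("scene")["pixels"];c0=cv2.imread("pics/scene0.png")
d=cv2.absdiff(s,s2).max(2);e=cv2.absdiff(c,c0).max(2)
for n,(x,y,r) in dict(tape=(367,207,20),counter=(391,231,10)).items(): print(n,(d[y-r:y+r,x-r:x+r]>40).mean().round(3))
for n,(x,y,r) in dict(tape=(315,200,14),counter=(337,189,8)).items(): print("scene",n,(e[y-r:y+r,x-r:x+r]>40).mean().round(3))
```

```text
tape 0.144
counter 0.175
scene tape 0.003
scene counter 0.0
```

Tape and counter are unchanged in the scene view; in the side view the arm hides them. Everything checks out, so I'm handing in.

```bash
python3 -c "
from bench import ticket;print(ticket.close_job())"
```

```text
the job is handed in; nothing more can be done
None
```

The rack now holds three flasks: the original one in slot 0, plus two I stood in slots 2 and 3, caps up and pushed to the floor. The job took about 40 s of the 67 s allowed. The spare is still lying where it was.

**How it was done:** The tool can't tilt, so I gripped each flask lightly at the end of its cap and lifted it so it swung down. I then dragged its bottom edge on the bench until it stood. After that I regripped the cap at 40 N and pushed the flask into its slot.

**Home check:** Both flasks stopped hard on the slot floor, at 24 N and 28 N, with the tool at 0.075 m. That puts the cap top at about 0.100 m, the height given for a seated flask. I measured much less than the stated 6–15 N on the way down. Afterwards the slot 2 cap was within 1 px of its home position in the side and wrist views. The slot 3 cap overlaps slot 2's in the side view and is cut off in the wrist view, so for slot 3 I rely on the stop height and its top edge (row 229, 228 predicted).

**Everything else:**
- **Original and spare flasks:** both show no movement beyond image noise.
- **Dish, plate and marker:** unchanged in the side view.
- **Tape and counter:** they differed in the side view, where I believe the arm blocks them, but were unchanged in the scene view.

**What didn't go to plan:** The first lift, gripping the full cap, kept the flask horizontal, so I put it back and regripped. I also used up the 12 pictures early, so the later checks were done from pixel measurements rather than by eye.

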